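Wedge a balance slab off its front pads

TASK

The rubber pads under the front edge of the balance's stone slab are to be changed with the balance left in place: stand the levelling wedge, which lies on its side, upright on its narrow sole on the worktop, then push it thin end first along the worktop under the middle of the slab's front edge until the slab just comes clear of both front pads, by about 3 mm and never 8 mm, its rear still on the rear pads. Finish while still holding the wedge there with the gripper, nothing but the wedge carrying the slab's front. Do not touch the slab or the balance, and leave the beaker, dropper bottle, timer and jar where they stand.

Things in the scene. Friction and masses are not known exactly. Their poses are not given: they have to be found in the camera images.
- wedge_tab (a point): Bare aluminium levelling wedge (120 x 22 x 55 mm, 130 g): a tapered tongue with an upright block, the tab, at its thick end. Point: 42 mm above the sole, centred in the tab, which is 24 mm (x) by 22 mm (z) and 55 mm tall. Axes: x to the toe; y is the wedge's own up; z across its thickness. It starts lying on its side: z up, tab (y) roughly to the robot's left, toe roughly away from the robot.
- wedge_toe (a point): End of the wedge's thin tip (toe), on the sole, mid-thickness; axes as wedge_tab. The tongue starts at the tab's front face, 12 mm ahead of wedge_tab, 28 mm high, and falls evenly, 1 mm in 4, to 4 mm high at the toe, 108 mm ahead of wedge_tab along x.
- carrier: Fixed grey metal carrier, 160 x 150 x 26 mm. Origin on the worktop under the slab's centre; x from its open front (roughly to the robot's left) to its rear, z up. Two runners 12 mm high leave 104 mm of bare worktop between them, from the front to 60 mm behind the origin. Each has two pads, 6 mm high, 20 mm across, 56 mm before and behind the origin. A lip 2 mm behind the slab stops it, flanges its sides.
- slab: Loose grey stone slab, 150 x 150 x 14 mm, about 0.85 kg (20 % more or less), on the carrier's four pads, underside 18 mm above the worktop. Origin in the middle of its underside, axes as the carrier's; front edge 75 mm before the origin, 5 mm ahead of the runners. With the balance it loads the wedge with about 5 N; pushing the wedge in takes 5 to 20 N.
- slab_front (a point): Middle of the slab's front lower edge, 18 mm above the worktop at the start; the wedge goes in under it. It rises 1.15 mm for each mm of gap over the front pads.
- slab_left (a point): Point on the slab's underside right above the left front pad, 18 mm above the worktop when it rests on the pad.
- slab_right (a point): The same above the right front pad.
- slab_rear (a point): Point on the slab's underside half-way between the two rear pads, 18 mm above the worktop at the start.
- balance: Small white laboratory balance, 114 x 104 x 38 mm, 0.32 kg, standing loose in the middle of the slab, its sloping display toward the slab's front edge and 27 mm behind it. Origin in the middle of its underside, 10 mm behind the slab's centre; z up.
- beaker: Glass beaker, 60 mm wide and 71 mm high, to the left of the wedge; origin in the middle of its foot, z up. To be left alone.
- dropper: Amber dropper bottle, 31 mm wide and 105 mm high, to the right of the carrier; origin in the middle of its foot, z up. To be left alone.
- timer: Small white timer, 66 mm wide and 59 mm high, to the right of the carrier; origin in the middle of its underside, z up. To be left alone.
- seal_jar: Small round jar, 44 mm wide and 42 mm high, to the right of the carrier; origin in the middle of its underside, z up. To be left alone.

How it is judged (in metres and radians):
On the way, in this order (a step that is already met when the one before it is completed fails the run):
1. the wedge stands upright on its sole on the worktop, clear of the slab (x of wedge_toe in the frame of carrier below -0.08 m and height (world z) of wedge_tab between 0.036 and 0.046 m and angle between wedge_tab's own y axis and vertical below 0.12 rad and height (world z) of wedge_toe below 0.008 m), for 0.2 s.
2. the toe of the upright wedge is under the slab's front edge, between the runners (x of wedge_toe in the frame of carrier above -0.06 m and y of wedge_toe in the frame of carrier between -0.04 and 0.04 m and angle between wedge_tab's own y axis and vertical below 0.15 rad and height (world z) of wedge_toe below 0.008 m), for 0.1 s.
At the end, for the whole second after the job is handed in: Slab 1 to 5.5 mm above both front pads, within 1.5 mm of its seat at the rear, at rest, touched by no robot part, pressing over 1.5 N on the wedge, which stands upright (within 8 degrees) on the worktop; fingers on the wedge with over 1 N; balance still on the slab (z of slab_left in the frame of carrier between 0.019 and 0.0235 m and z of slab_right in the frame of carrier between 0.019 and 0.0235 m and z of slab_rear in the frame of carrier below 0.0195 m and contact force between slab and wedge above 1.5 N and contact force between the fingers and wedge above 1 N and contact force between each of the arm, the fingers and slab below 0.1 N and angle between wedge_tab's own y axis and vertical below 0.15 rad and height (world z) of wedge_tab below 0.047 m and height (world z) of wedge_toe below 0.008 m and linear speed of slab below 0.01 m/s and z of balance in the frame of slab between 0.01 and 0.018 m); the arm keeps its last pose, push and grip.
It fails at once if the front of the slab is jacked up 8 mm or more (z of any of slab_left, slab_right in the frame of carrier above 0.026 m).
It fails at once if the balance slides 15 mm or tips on the slab, or the robot touches it (distance of balance from where it was at the start of the episode above 0.015 m or angle between balance's own z axis and vertical above 0.15 rad or contact force between any of the fingers, the arm and balance above 0.5 N).
It fails at once if the robot handles or strikes the slab itself (contact force between any of the fingers, the arm and slab above 3 N).
It fails at once if the beaker, dropper bottle, timer or jar is shifted more than 25 mm or tipped (distance of any of beaker, dropper, timer, seal_jar from where it was at the start of the episode above 0.025 m or angle between any of beaker, dropper, timer, seal_jar's own z axis and vertical above 0.4 rad).
It also fails if it takes over 64 s, if anything falls off the work surface, if the arm or the gripper's body presses on something with over 40 N, if the wrist force passes 120 N, or if a joint passes its speed limit or range.

ROBOT

A 6-joint arm with a two-finger parallel gripper is mounted at the origin on a cart in front of the work surface, level with it; the furniture and walls round the work are solid. World frame = base frame: x ahead of the robot, y to its left, z up, the work surface at z = 0. Lengths are in mm, angles in rad, forces in N, time in s.
With the tool pointing down it reaches from about 400 to 925 mm from the base axis. Payload 12.5 kg.
Tool frame: the origin (TCP) lies midway between the tips of the shut fingers; the grasp point (between the pads) lies 19 mm behind it; x points along the fingers, y is the direction in which the jaws open and shut, and the axes are right-handed (so a half turn about x gives the same grasp; the last joint's range is limited). The gripper opens to 95 mm and grips with 3 to 60 N. Pads are 20 mm wide; open, the fingers measure 119 mm over their backs; the gripper's body (75 mm by 180 mm) begins 59 mm behind the grasp point.
Start: joints at [-1.367, 0.491, 1.559, -0, 1.092, -0.106], TCP at [190.566, -595.258, 214.661] pointing down, gripper open.
Joint ranges: [-3.1, 3.1], [-0.84, 2.19], [0.05, 2.79], [-1.13, 4.28], [0.06, 2.93], [-2.69, 2.69]. Speed limits (rad/s): [2.22, 2.22, 2.79, 3.14, 3.14, 3.14].

INTERFACE

Orientations are given as [roll, pitch, yaw] about the fixed x, y, z axes, in that order (R = Rz(yaw) Ry(pitch) Rx(roll)).
In Python, from cell import state, read_camera, job_done gives the robot as it stands.
- The arm moves only by the tool move_arm, never from a script. Its argument "targets" is a list of rows, each a list of 7 numbers: the shift along the world's x, y, z in m, then the turn, a rotation vector about the world's x, y, z in degrees, then the gripper's target within -1 to 1 (fully open at 1, half-way at 0, shut at -1). In form: [[dx, dy, dz, wx, wy, wz, hand], ...]. A call has 1 to 10 rows; each row is the pose to reach, as a shift and turn from the pose commanded when the call began; what a row does not reach only later rows make up. A row lasts 1/10 s, in which the tool goes at most 50 mm and 8.59 degrees, less where a joint would pass 70% of its speed; a pose out of reach is approached as far as the arm can. A call with a gripper value outside its range is refused whole. The fingers move at their own pace and stop on an object; the grip force is fixed at half the most. Time passes only in rows, so rows that repeat a pose let the fingers close. It gives the time, the measured TCP pose, the force and the opening at its end, in the units of the state.
- state(): the state, without advancing time (a new reading comes with each control period).
- read_camera(name): name is "scene" or "side" or "wrist"; returns a dict with "img" (384x512x3 uint8, blue, green, red), "mtx" (3x3 intrinsics, pixels), "cam_to_world" (4x4, takes a point from camera to world coordinates); the wrist camera has in their place "mount" (4x4, takes a point from camera to tool coordinates, whose origin is the TCP and whose axes are the tool frame's). Camera axes: x right, y up, looking along -z (the intrinsics and any distortion apply to the point x, -y, -z); pixel columns grow to the right and rows downward; lengths in mm; the calibration is good to about 2 mm. A picture is of the moment at which its call begins: read the wrist's pose just before it. There is no depth.
- job_done(): hands the job in, once; it reports no verdict.
The state is a dict: "t": time; "joints": joint angles; "qvel": joint speeds; "tau": joint torques, N m; "eef_pos": TCP position; "tcp_rot": TCP orientation; "ft_force": force on the tool from outside, world axes, zero at the start; "moment": the same for the moment, N m; "opening": opening from 0.0 (shut) to 1.0 (fully open).
Only numpy, scipy, OpenCV 4.12 (cv2) and the standard library are available. Lean on these libraries where they do the work, as an engineer would, in place of code of your own. Each camera call takes 0.05 s, during which the arm holds its last target.

## Working session

There is one attempt and no reset: what is moved stays moved. The work goes in short steps, Python scripts to look and compute and a tool call to move; the robot and the scene stay as the last step left them, time stands still between calls to the robot, and variables do not carry over. Pictures are saved under pics/ and viewed, and the job is handed in when it is done.

Besides the shell and the picture viewer there is one more tool, called after ">>>" as name(argument=value, ...) on one line, values as JSON. move_arm: Moves the arm, as the interface text tells. Its arguments: {"type":"object","properties":{"targets":{"type":"array"}},"required":["targets"]}

```bash
ls; mkdir -p pics
python3 - <<'E'
from cell import state, read_camera
import cv2,json,numpy as np
print(state())
for n in ["scene","side","wrist"]:
    c=read_camera(n); cv2.imwrite(f"pics/{n}0.png",c["img"])
    print(n,{k:np.round(v,3).tolist() for k,v in c.items() if k!="img"})
    np.savez(f"{n}0.npz",**c)
E
```

```text
pics
{'t': 0.0, 'joints': array([-1.36660715e+00,  4.91541005e-01,  1.55946298e+00,  2.77087497e-05,
        1.09167881e+00, -1.05598439e-01]), 'qvel': array([-0.00148249,  0.00057672,  0.00116948,  0.00064325,  0.00128556,
       -0.00031015]), 'tau': array([ 1.50562708e-03, -6.12649369e+01, -2.58187670e+01,  6.93025533e-02,
        4.81435668e-02, -8.78623246e-05]), 'eef_pos': array([ 190.51431716, -594.99876908,  214.06861336]), 'tcp_rot': array([-1.69893383,  1.56970591,  1.75243366]), 'ft_force': array([-0.16708401, -0.11967046,  0.04534054]), 'moment': array([ 0.01102938, -0.01404238, -0.03429066]), 'opening': 1.0004960262842484}
scene {'mtx': [[482.979, 0.0, 259.47], [0.0, 482.979, 185.505], [0.0, 0.0, 1.0]], 'cam_to_world': [[0.618, 0.431, -0.658, -382.246], [-0.786, 0.352, -0.508, -705.393], [0.013, 0.831, 0.556, 816.242], [0.0, 0.0, 0.0, 1.0]]}
side {'mtx': [[421.192, 0.0, 254.424], [0.0, 421.192, 193.592], [0.0, 0.0, 1.0]], 'cam_to_world': [[-0.998, 0.026, -0.062, 437.528], [-0.066, -0.51, 0.858, 986.149], [-0.01, 0.86, 0.51, 657.101], [0.0, 0.0, 0.0, 1.0]]}
wrist {'mtx': [[273.141, 0.0, 250.818], [0.0, 273.141, 193.232], [0.0, 0.0, 1.0]], 'mount': [[0.0, 0.297, -0.955, -169.667], [1.0, -0.001, -0.0, -0.007], [-0.001, -0.955, -0.297, -83.618], [0.0, 0.0, 0.0, 1.0]]}
```

View pics/scene0.png

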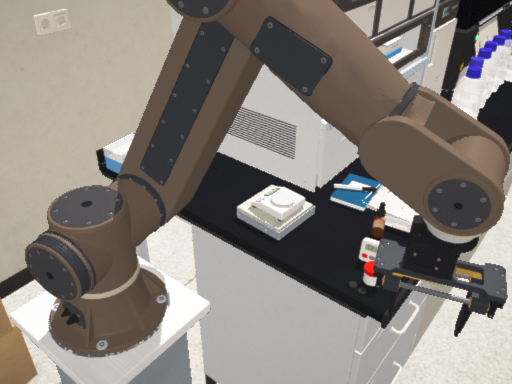

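View pics/side0.png

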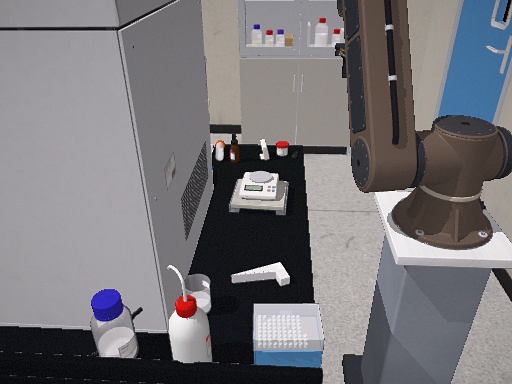

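View pics/wrist0.png

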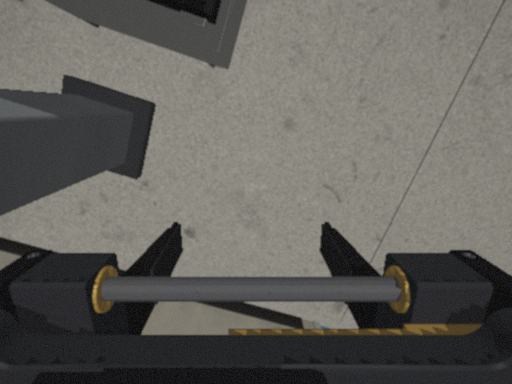

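The side view shows the wedge lying at about (233–290, 262–287) with its tab at the right end, and the slab and balance at about (230–290, 172–213). I'll zoom in and set up the ray casting.

```bash
cat > h.py <<'E'
import numpy as np,cv2
from scipy.spatial.transform import Rotation as Rn
def ray(c,u,v,M=None):
    M=c["cam_to_world"] if M is None else M
    K=c["mtx"]; d=np.array([(u-K[0,2])/K[0,0],-(v-K[1,2])/K[1,1],-1.])
    return M[:3,3],M[:3,:3]@d
def onz(c,u,v,z,M=None):
    o,d=ray(c,u,v,M); return o+d*(z-o[2])/d[2]
def proj(c,p,M=None):
    M=c["cam_to_world"] if M is None else M
    q=M[:3,:3].T@(np.asarray(p,float)-M[:3,3]); K=c["mtx"]
    return np.array([K[0,2]+K[0,0]*q[0]/-q[2],K[1,2]-K[1,1]*q[1]/-q[2]])
def wristM(s,c):
    T=np.eye(4);T[:3,:3]=Rn.from_euler("xyz",s["tcp_rot"]).as_matrix();T[:3,3]=s["eef_pos"]
    return T@c["mount"]
E
python3 - <<'E'
import cv2,numpy as np
i=cv2.imread("pics/side0.png")
a=cv2.resize(i[255:295,222:302],None,fx=10,fy=10,interpolation=cv2.INTER_CUBIC);cv2.imwrite("pics/side_w.png",a)
a=cv2.resize(i[165:220,220:300],None,fx=10,fy=10,interpolation=cv2.INTER_CUBIC);cv2.imwrite("pics/side_c.png",a)
i=cv2.imread("pics/scene0.png")
a=cv2.resize(i[175:245,225:325],None,fx=8,fy=8,interpolation=cv2.INTER_CUBIC);cv2.imwrite("pics/scene_c.png",a)
E
```

```text
(no output)
```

View pics/side_w.png

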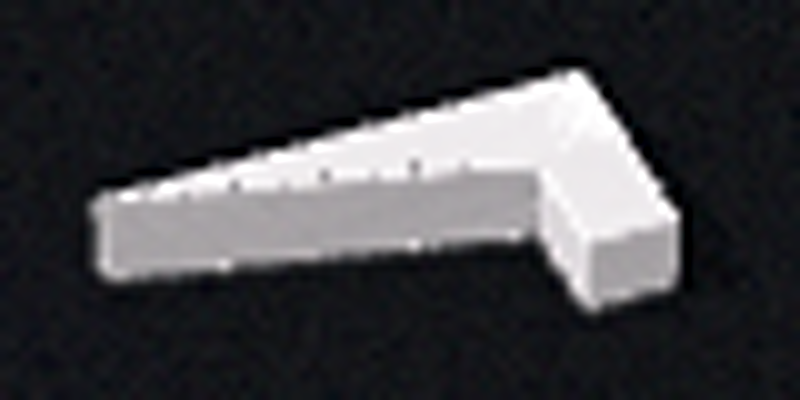

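View pics/side_c.png

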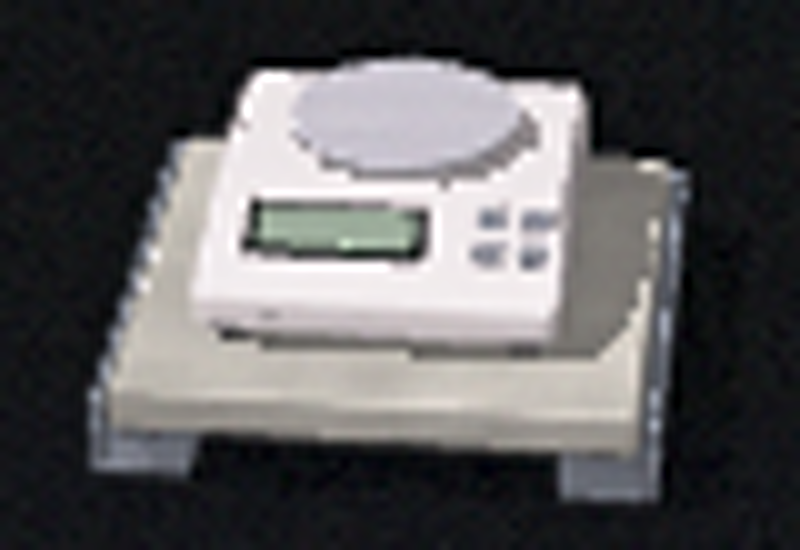

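View pics/scene_c.png

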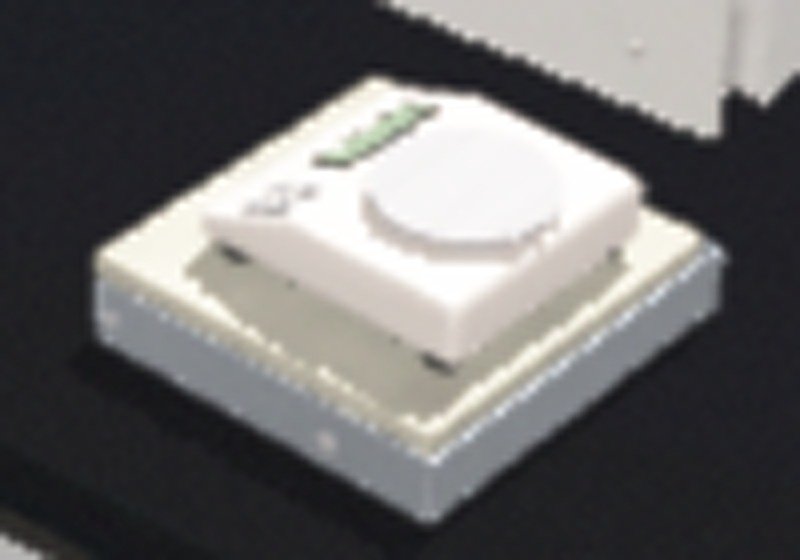

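Run:
```python
from h import *
c=dict(np.load("side0.npz")); s=dict(np.load("scene0.npz"))
f=lambda X,Y,x0,y0,k:(x0+(X+.5)/k-.5,y0+(Y+.5)/k-.5)
for n,X,Y,z in [("heelsole",580,66,22),("toe",92,200,22),("tabtopheel",682,215,22),("tabtopfront",586,240,22),("notch",540,172,22),("toe0",105,282,0),("tt0f",595,312,0),("tt0h",682,287,0)]:
    print(n,np.round(onz(c,*f(X,Y,222,255,10),z),1))
for n,X,Y,z in [("slabFL18",108,428,18),("slabFR18",640,455,18),("runL out",90,470,0),("runLin",190,475,0),("runRin",560,498,0),("runRout",658,502,0),("slabbackL32",175,140,32),("slabbackR",680,165,26)]:
    print(n,np.round(onz(c,*f(X,Y,220,165,10),z),1))
for n,X,Y,z in [("corner low FrontRight... near",430,522,0),("corner l",97,335,0),("r",720,310,0),("slabtop l",95,250,32),("far",378,78,32),("near",430,450,32)]:
    print("S",n,np.round(onz(s,*f(X,Y,225,175,8),z),1))
```

```text
heelsole [435.9 223.   22. ]
toe [543.9 275.2  22. ]
tabtopheel [412.5 272.8  22. ]
tabtopfront [433.7 282.1  22. ]
notch [444.3 260.3  22. ]
toe0 [541.5 277.6   0. ]
tt0f [431.2 281.1   0. ]
tt0h [411.8 271.9   0. ]
slabFL18 [577.9  -8.3  18. ]
slabFR18 [428.1  -2.   18. ]
runL out [584.4 -13.9   0. ]
runLin [555.6 -12.8   0. ]
runRin [450.2  -6.4   0. ]
runRout [422.6  -5.8   0. ]
slabbackL32 [ 573.2 -152.3   32. ]
slabbackR [ 417.1 -154.9   26. ]
S corner low FrontRight... near [ 414.7 -154.8    0. ]
S corner l [422.4  -6.    0. ]
S r [ 571.1 -166.1    0. ]
S slabtop l [426.9  -1.9  32. ]
S far [573.6 -13.1  32. ]
S near [ 412.1 -155.4   32. ]
```

Run:
```python
import cv2
i=cv2.imread("pics/side0.png")
a=cv2.resize(i[250:384,80:340],None,fx=3,fy=3,interpolation=cv2.INTER_CUBIC);cv2.imwrite("pics/side_l.png",a)
i=cv2.imread("pics/side0.png")
a=cv2.resize(i[130:180,200:310],None,fx=7,fy=7,interpolation=cv2.INTER_CUBIC);cv2.imwrite("pics/side_r.png",a)
```

```text
(no output)
```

View pics/side_l.png

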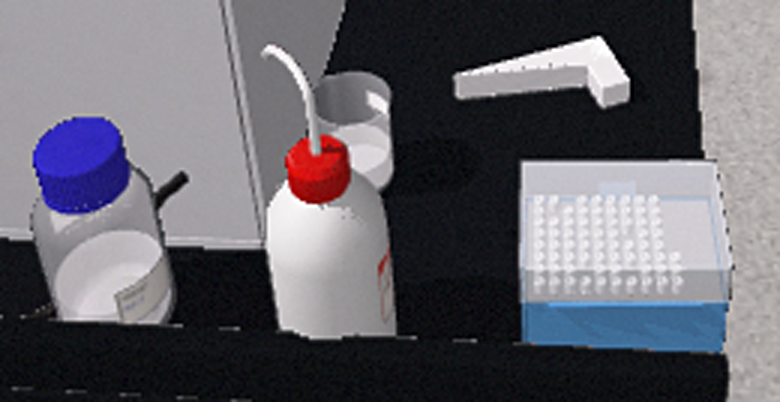

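View pics/side_r.png

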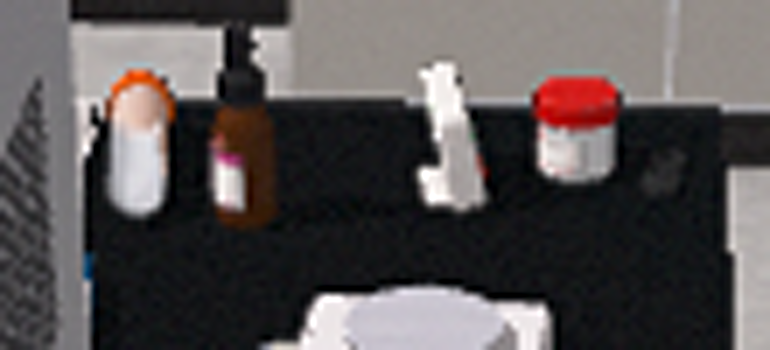

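Run:
```python
from h import *
c=dict(np.load("side0.npz"))
f=lambda X,Y,x0,y0,k:(x0+(X+.5)/k-.5,y0+(Y+.5)/k-.5)
for n,X,Y,z in [("beaker front foot",372,195,0),("beaker rim back",355,74,71),("beaker rim r",390,95,71),("rack back top l",522,160,70),("rack back top r",715,160,70),("rack front low l",525,345,0),("rack front low r",722,350,0),("table edge",695,20,0),("table edge",705,130,0),("incubator corner",262,244,0),("incub ",225,0,300)]:
    print(n,np.round(onz(c,*f(X,Y,80,250,3),z),1))
for n,X,Y,z in [("dropper",245,225,0),("timer",455,208,0),("jar",577,180,0)]:
    print(n,np.round(onz(c,*f(X,Y,200,130,7),z),1))
```

```text
beaker front foot [589.4 375.5   0. ]
beaker rim back [603.4 333.1  71. ]
beaker rim r [576.  352.6  71. ]
rack back top l [483.2 406.1  70. ]
rack back top r [361.4 399.1  70. ]
rack front low l [476.5 488.9   0. ]
rack front low r [358.  485.4   0. ]
table edge [358.8 174.2   0. ]
table edge [357.7 299.6   0. ]
incubator corner [654.6 421.9   0. ]
incub  [606.6 542.3 300. ]
dropper [ 601.4 -332.7    0. ]
timer [ 497.2 -357.     0. ]
jar [ 436.  -392.6    0. ]
```

```bash
cat >> h.py <<'E'
def wedgeR(yaw):
    c,s=np.cos(yaw),np.sin(yaw); return np.array([[c,-s,0],[s,c,0],[0,0,1.]])
def toolR(Rw,th):
    x=-np.cos(th)*Rw[:,2]-np.sin(th)*Rw[:,1]; y=Rw[:,0]; return np.c_[x,y,np.cross(x,y)]
def turn(Ra,Rb): return np.degrees(Rn.from_matrix(Rb@Ra.T).as_rotvec())
def curR(s): return Rn.from_euler("xyz",s["tcp_rot"]).as_matrix()
E
python3 - <<'E'
from h import *; from cell import state
s=state();R=curR(s);print(np.round(R,3))
Rw=wedgeR(np.radians(25.4))
print(np.round(toolR(Rw,0),3)); print(turn(R,toolR(Rw,0)))
E
```

```text
[[-0.     0.305 -0.952]
 [ 0.001 -0.952 -0.305]
 [-1.    -0.001 -0.   ]]
[[ 0.     0.903  0.429]
 [-0.     0.429 -0.903]
 [-1.     0.     0.   ]]
[-2.80818589e-02 -4.52833229e-02  9.76491214e+01]
```

>>> move_arm(targets=[[0.24, 0.27, 0, 0, 0, 48, 1], [0.24, 0.27, 0, 0, 0, 48, 1], [0.24, 0.27, 0, 0, 0, 48, 1], [0.24, 0.27, 0, 0, 0, 48, 1], [0.24, 0.27, 0, 0, 0, 48, 1], [0.24, 0.27, 0, 0, 0, 48, 1], [0.24, 0.27, 0, 0, 0, 48, 1], [0.24, 0.27, 0, 0, 0, 48, 1]])

```text
t: 0.95
eef_pos: [432.8, -321.9, 214.7]
tcp_rot: [-3.08, 1.57, 1.213]
ft_force: [-1.0, -0.4, -0.2]
opening: 1.0
```

>>> move_arm(targets=[[0.06, 0.33, 0.04, 0, 0, 30, 1], [0.06, 0.33, 0.04, 0, 0, 30, 1], [0.06, 0.33, 0.04, 0, 0, 30, 1], [0.06, 0.33, 0.04, 0, 0, 30, 1], [0.06, 0.33, 0.04, 0, 0, 30, 1], [0.06, 0.33, 0.04, 0, 0, 30, 1], [0.06, 0.33, 0.04, 0, 0, 30, 1], [0.06, 0.33, 0.04, 0, 0, 30, 1]])

```text
t: 1.75
eef_pos: [491.0, 7.8, 255.2]
tcp_rot: [1.783, 1.57, 0.317]
ft_force: [1.0, -1.0, -0.6]
opening: 1.0
```

Run:
```python
from h import *; from cell import *
s=state();c=read_camera("wrist");np.savez("w1.npz",M=wristM(s,c),**c);cv2.imwrite("pics/w1.png",c["img"]);print(s["eef_pos"],s["joints"])
```

```text
[490.98590825   7.80866059 255.16067319] [-1.18965809e-01  2.55161980e-01  1.82332085e+00  5.32008223e-04
  1.06211172e+00 -2.23264072e-01]
```

View pics/w1.png

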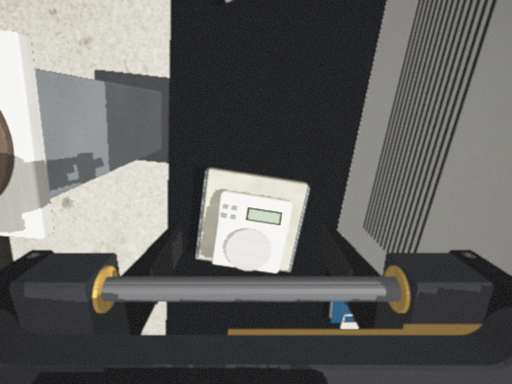

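Run:
```python
import cv2
i=cv2.imread("pics/w1.png")
a=cv2.resize(i[155:285,185:325],None,fx=5,fy=5,interpolation=cv2.INTER_CUBIC);cv2.imwrite("pics/w1c.png",a)
```

```text
(no output)
```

View pics/w1c.png

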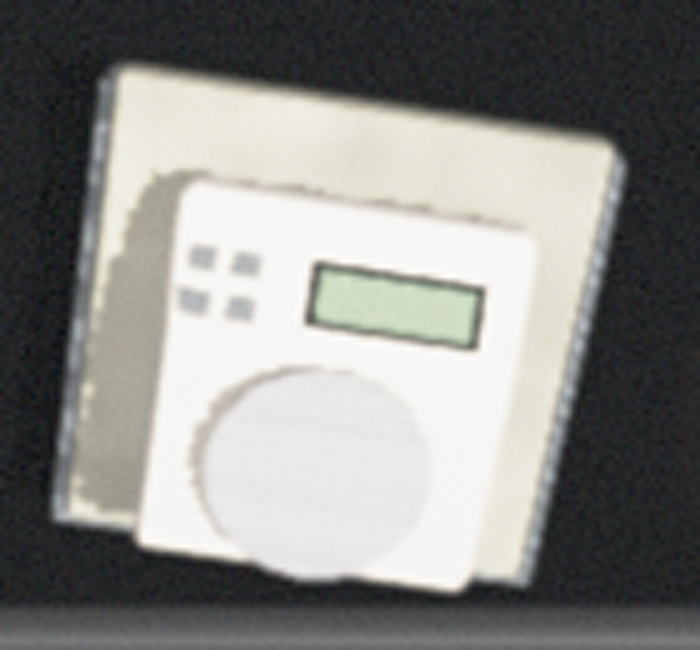

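>>> move_arm(targets=[[-0.03, 0.22, 0, 0, 0, 20, 1], [-0.03, 0.22, 0, 0, 0, 20, 1], [-0.03, 0.22, 0, 0, 0, 20, 1], [-0.03, 0.22, 0, 0, 0, 20, 1], [-0.03, 0.22, 0, 0, 0, 20, 1], [-0.03, 0.22, 0, 0, 0, 20, 1]])

```text
t: 2.4
eef_pos: [460.4, 225.7, 254.3]
tcp_rot: [-1.762, 1.57, -2.881]
ft_force: [-0.1, -0.1, 0.1]
opening: 0.998
```

Run:
```python
from h import *; from cell import *
s=state();c=read_camera("wrist");np.savez("w2.npz",M=wristM(s,c),**c);cv2.imwrite("pics/w2.png",c["img"]);print(s["eef_pos"],s["joints"])
```

```text
[460.42258661 225.70356871 254.26313554] [ 3.26895128e-01  2.89166487e-01  1.77617093e+00  3.17200846e-05
  1.07667278e+00 -1.24482832e-01]
```

View pics/w2.png

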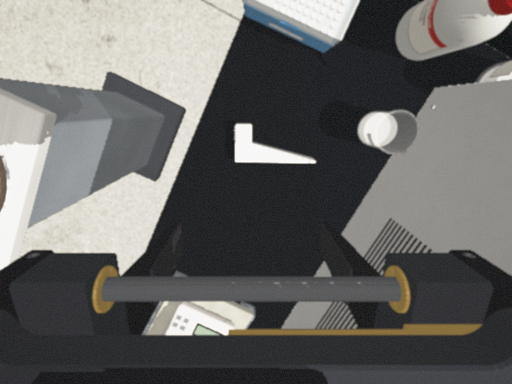

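Run:
```python
from h import *
c=dict(np.load("w2.npz"));im=c["img"];M=c["M"]
m=(im.min(2)>120).astype(np.uint8);m[:, :215]=0;m[:,330:]=0;m[:110]=0;m[180:]=0
k,_=cv2.findContours(m,0,2);k=max(k,key=cv2.contourArea)
print(cv2.contourArea(k));ap=cv2.approxPolyDP(k,2,True)[:,0]
for p in ap: print(p,np.round(onz(c,*p,22,M),1))
a=cv2.resize(im[115:170,225:325],None,fx=8,fy=8,interpolation=cv2.INTER_CUBIC);cv2.imwrite("pics/w2c.png",a)
c=dict(np.load("w1.npz"));M=c["M"]
f=lambda X,Y:(185+(X+.5)/5-.5,155+(Y+.5)/5-.5)
P=[onz(c,*f(*q),32,M) for q in [(118,66),(618,140),(70,508),(525,575)]]
print(np.round(P,1));d=P[1]-P[0];print(np.linalg.norm(d),np.degrees(np.arctan2(d[1],d[0])),(P[0]+P[1])/2)
d=P[2]-P[0];print(np.degrees(np.arctan2(d[1],d[0])),np.linalg.norm(d))
d=P[3]-P[1];print(np.degrees(np.arctan2(d[1],d[0])))
```

```text
1441.0
[234 127] [412.1 267.8  22. ]
[236 162] [436.1 223.1  22. ]
[315 162] [541.8 274.5  22. ]
[306 156] [525.4 276.4  22. ]
[254 143] [447.9 260.   22. ]
[251 140] [442.  261.9  22. ]
[252 126] [434.7 280.4  22. ]
[249 123] [429.  282.2  22. ]
[237 123] [413.6 274.7  22. ]
[[ 428.2    2.4   32. ]
 [ 577.5   -4.5   32. ]
 [ 421.3 -145.1   32. ]
 [ 571.7 -154.3   32. ]]
149.4501360422721 -2.628336216711254 [502.84782235  -1.06782476  32.        ]
-92.69749045908065 147.59641768718177
-92.21822626257158
```

View pics/w2c.png

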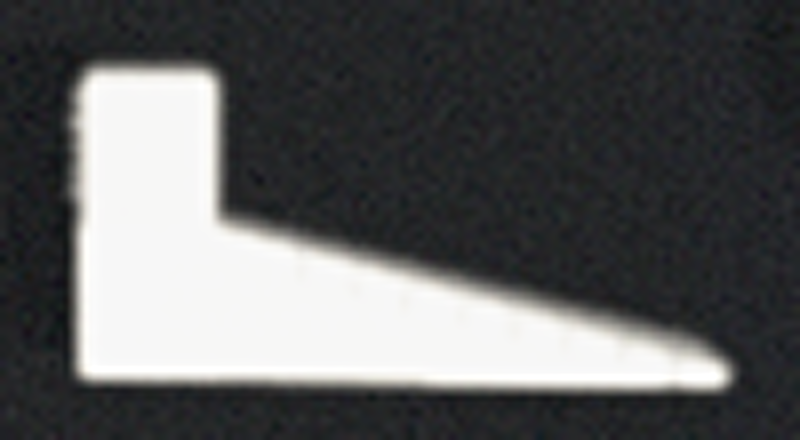

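Run:
```python
from h import *
c=dict(np.load("w2.npz"));M=c["M"]
f=lambda X,Y:(225+(X+.5)/8-.5,115+(Y+.5)/8-.5)
P={n:onz(c,*f(*q),22,M) for n,q in dict(h=(77,382),t=(733,388),th=(77,65),tf=(219,65),n=(219,215)).items()}
loc=dict(h=(-12,-42),t=(108,-42),th=(-12,13),tf=(12,13),n=(12,-14))
A=np.array([complex(*loc[k]) for k in P]);B=np.array([complex(*P[k][:2]) for k in P])
a=A-A.mean();b=B-B.mean();r=(b*a.conj()).sum()/(abs(a)**2).sum();print("scale",abs(r),"yaw",np.degrees(np.angle(r)))
u=r/abs(r);t=B.mean()-u*A.mean();print("tab",t,"res",np.round(abs(u*A+t-B),1))
for k in P: print(k,np.round(P[k],1))
yaw=np.angle(r);th=np.radians(25);Rw=wedgeR(yaw);Rt=toolR(Rw,th)
tcp=np.array([t.real,t.imag,8.])+Rw[:,1]*1
print("tcp",tcp,"pre",tcp-120*Rt[:,0],"t",Rt[:,0])
print("turn from vert-yawed", turn(toolR(Rw,0),Rt))
from cell import state
s=state();print(s["eef_pos"]);print(turn(curR(s),Rt))
```

```text
scale 1.0196999954437036 yaw 24.808626559106663
tab (427.2784814099996+266.77699173815944j) res [2.1 1.3 1.1 0.8 1.6]
h [433.9 221.5  22. ]
t [544.2 273.8  22. ]
th [409.8 273.4  22. ]
tf [432.6 284.4  22. ]
n [444.2 260.7  22. ]
tcp [426.85889266 267.68470605   8.        ] pre [405.57978825 313.71870356 116.75693444] t [ 0.17732587 -0.38361665 -0.90630779]
turn from vert-yawed [-2.26928579e+01 -1.04897189e+01  6.15705815e-16]
[460.64569006 224.38734906 254.24652372]
[-22.57003267 -10.71752879  -0.97984005]
```

>>> move_arm(targets=[[-0.03, 0.04, -0.05, -10, -5, -1, 1], [-0.05, 0.08, -0.08, -20, -9, -1, 1], [-0.055, 0.089, -0.12, -22.6, -10.7, -1, 1], [-0.055, 0.089, -0.138, -22.6, -10.7, -1, 1], [-0.055, 0.089, -0.138, -22.6, -10.7, -1, 1], [-0.055, 0.089, -0.138, -22.6, -10.7, -1, 1]])

```text
t: 3.05
eef_pos: [406.2, 312.5, 116.3]
tcp_rot: [-0.005, 1.134, -1.144]
ft_force: [-0.2, -0.5, -0.1]
opening: 1.003
```

Run:
```python
from h import *; from cell import *
s=state();print(s["eef_pos"],s["joints"],s["ft_force"])
Rt=toolR(wedgeR(np.radians(25)),np.radians(25)); print(turn(curR(s),Rt))
i=read_camera("side");cv2.imwrite("pics/s2.png",i["img"])
i=read_camera("wrist");cv2.imwrite("pics/w3.png",i["img"])
```

```text
[406.15322715 312.48225709 116.26666282] [ 0.74065502  0.54618439  1.86742025 -0.52124512  0.94018006  0.66537694] [-0.16623878 -0.52786742 -0.08787879]
[ 0.06336303 -0.10444172  0.28482737]
```

View pics/s2.png

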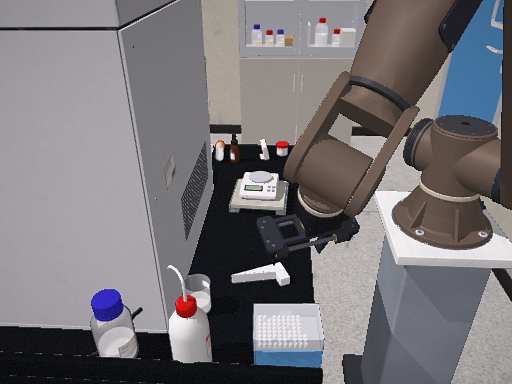

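View pics/w3.png

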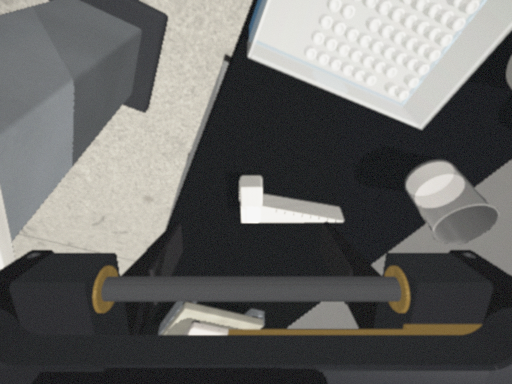

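>>> move_arm(targets=[[0.009, -0.018, -0.045, 0, 0, 0, 1], [0.016, -0.034, -0.08, 0, 0, 0, 1], [0.02, -0.042, -0.1, 0, 0, 0, 1], [0.022, -0.046, -0.108, 0, 0, 0, 1], [0.022, -0.046, -0.108, 0, 0, 0, 1], [0.022, -0.046, -0.108, 0, 0, 0, 1]])

```text
t: 3.75
eef_pos: [428.6, 267.9, 10.3]
tcp_rot: [0.008, 1.135, -1.133]
ft_force: [0.9, -0.0, -0.2]
opening: 1.002
```

Run:
```python
from h import *; from cell import *
s=state();print(s["eef_pos"],s["joints"],s["ft_force"])
i=read_camera("side");cv2.imwrite("pics/s3.png",cv2.resize(i["img"][200:310,200:360],None,fx=5,fy=5))
i=read_camera("wrist");cv2.imwrite("pics/w4.png",i["img"])
```

```text
[428.58422143 267.92907683  10.3057958 ] [ 0.65046636  0.70632116  1.96804164 -0.70234927  0.69310287  0.81853943] [ 0.90276945 -0.03311966 -0.23120543]
```

View pics/s3.png

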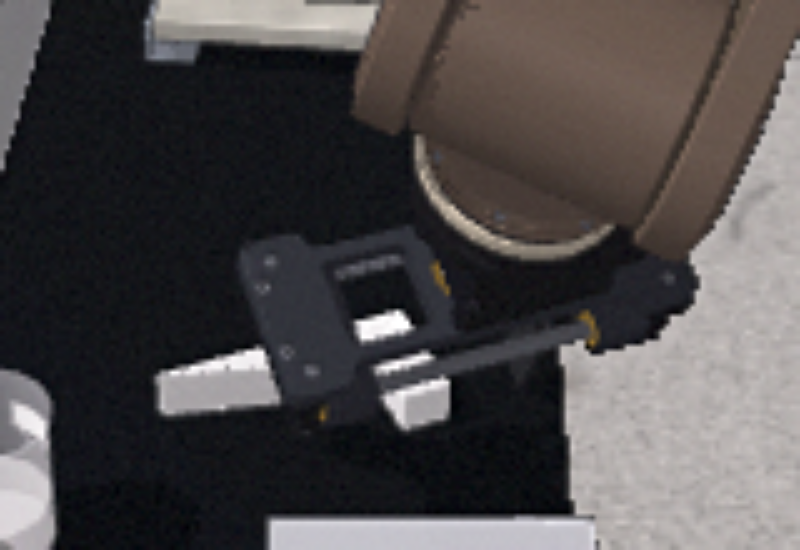

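View pics/w4.png

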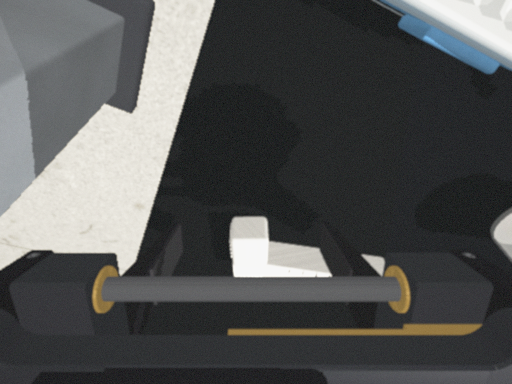

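>>> move_arm(targets=[[0, 0, -0.002, 0, 0, 0, 1], [0, 0, -0.002, 0, 0, 0, 0], [0, 0, -0.002, 0, 0, 0, -0.6], [0, 0, -0.002, 0, 0, 0, -1], [0, 0, -0.002, 0, 0, 0, -1], [0, 0, -0.002, 0, 0, 0, -1], [0, 0, -0.002, 0, 0, 0, -1], [0, 0, -0.002, 0, 0, 0, -1]])

```text
t: 4.65
eef_pos: [427.6, 267.7, 6.6]
tcp_rot: [0.002, 1.134, -1.137]
ft_force: [0.2, -0.1, -0.3]
opening: 0.469
```

Run:
```python
from h import *; from cell import *
s=state();print(s["eef_pos"],s["opening"],s["ft_force"],curR(s))
i=read_camera("wrist");cv2.imwrite("pics/w5.png",i["img"])
```

```text
[427.56362422 267.72723003   6.63501362] 0.46922417508371056 [ 0.18739673 -0.10479934 -0.3105672 ] [[ 1.77515758e-01  9.08187534e-01  3.79056142e-01]
 [-3.83641038e-01  4.18562904e-01 -8.23179597e-01]
 [-9.06260288e-01  7.05858392e-04  4.22719519e-01]]
```

View pics/w5.png

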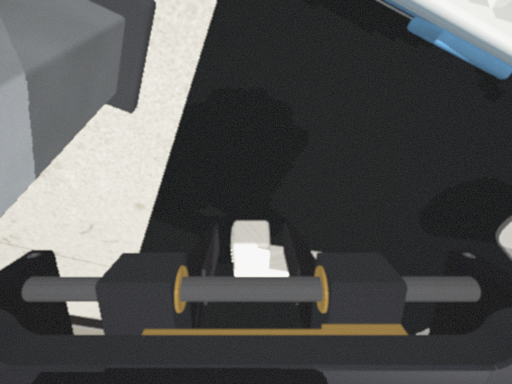

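Fingers are still closing (opening 0.47, tab needs about 0.25), so I'll hold a little longer.

>>> move_arm(targets=[[0, 0, 0, 0, 0, 0, -1], [0, 0, 0, 0, 0, 0, -1], [0, 0, 0, 0, 0, 0, -1], [0, 0, 0, 0, 0, 0, -1], [0, 0, 0, 0, 0, 0, -1], [0, 0, 0, 0, 0, 0, -1], [0, 0, 0, 0, 0, 0, -1]])

```text
t: 5.4
eef_pos: [427.6, 267.7, 6.7]
tcp_rot: [0.002, 1.134, -1.137]
ft_force: [0.3, -0.3, 0.2]
opening: 0.25
```

Run:
```python
from h import *; from cell import *
s=state();print(s["eef_pos"],s["opening"],s["ft_force"])
i=read_camera("wrist");cv2.imwrite("pics/w6.png",i["img"])
```

```text
[427.57014018 267.74140269   6.65217615] 0.2497024099834792 [ 0.25020139 -0.3120014   0.15558589]
```

View pics/w6.png

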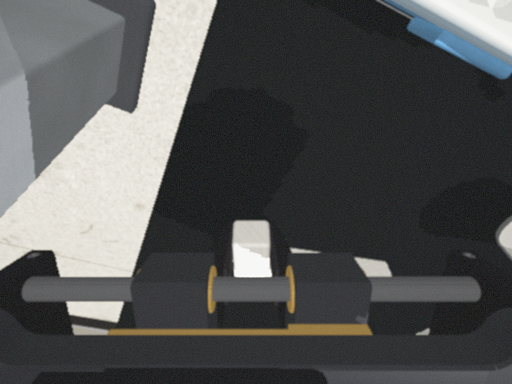

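```bash
cat > kin.py <<'E'
from h import *
from scipy.optimize import least_squares
Ry=lambda a:Rn.from_euler("y",a).as_matrix(); Rz=lambda a:Rn.from_euler("z",a).as_matrix()
J=np.array([[-1.36660715,.491541,1.55946298,0,1.09167881,-.10559844],[-.118965809,.25516198,1.82332085,.000532,1.06211172,-.223264],
[.326895,.289166487,1.77617,0,1.07667,-.12448],[.74065502,.54618439,1.86742025,-.52124512,.94018006,.66537694],[.65046636,.70632116,1.96804164,-.70234927,.69310287,.81853943]])
P=np.array([[190.514,-594.999,214.069],[490.986,7.8087,255.16],[460.42,225.70,254.263],[406.153,312.482,116.267],[428.584,267.929,10.306]])
def fk(q,p,s4=1):
    a1,b,d1,L2,a3,L3,L6,a2=p
    R=Rz(q[0]);x=R@np.array([a1,b,d1]);R=R@Ry(q[1]);x=x+R@np.array([a2,0,L2]);R=R@Ry(q[2]);x=x+R@np.array([a3,0,L3])
    R=R@Rz(s4*q[3])@Ry(q[4]);x=x+R@np.array([0,0,L6]);return x,R@Rz(q[5]*s4)
if __name__=="__main__":
    from cell import state
    s=state();J=np.r_[J,[s["joints"]]];P=np.r_[P,[s["eef_pos"]]]
    best=None
    for s4 in (1,-1):
      f=lambda p:np.r_[np.concatenate([fk(q,p,s4)[0]-x for q,x in zip(J,P)]),(p-[0,66,200,400,0,400,300,0])*1e-3]
      r=least_squares(f,[0,66,200,400,0,400,300,0]);print(s4,np.round(r.x,1),np.round(np.abs(r.fun[:-8]).max(),2))
      R=fk(J[-1],r.x,s4)[1];print(np.round(R.T@curR(s),2))
E
python3 kin.py
```

```text
1 [  0.   65.9 196.7 586.8  43.1 411.  271.9  -0. ] 0.0
[[-0. -1. -0.]
 [ 0.  0. -1.]
 [ 1. -0.  0.]]
-1 [  54.4   63.3 -219.5  577.8  162.8  402.1 -259.1    8.7] 22.9
[[ 0.18 -0.91  0.39]
 [-0.73 -0.39 -0.56]
 [ 0.66 -0.18 -0.73]]
```

>>> move_arm(targets=[[0, 0, 0.02, 0, 0, 0, -1], [0, 0, 0.06, 0, 0, 0, -1], [0, 0, 0.1, 0, 0, 0, -1], [0, 0, 0.14, 0, 0, 0, -1], [0, 0, 0.14, 0, 0, 0, -1], [0, 0, 0.14, 0, 0, 0, -1]])

```text
t: 6.05
eef_pos: [427.5, 267.8, 147.0]
tcp_rot: [0.005, 1.135, -1.134]
ft_force: [1.2, 0.6, -1.7]
opening: 0.249
```

```bash
python3 kin.py
python3 - <<'E'
from h import *; from cell import *
s=state();print(s["eef_pos"],s["joints"],s["opening"],s["ft_force"])
i=read_camera("wrist");cv2.imwrite("pics/w7.png",i["img"])
i=read_camera("side");cv2.imwrite("pics/s7.png",i["img"])
c=dict(np.load("w1.npz"));
for u,v in [(383,20),(360,125),(338,232)]: print(onz(c,u,v,0,c["M"]))
E
```

```text
1 [  0.   65.9 196.7 586.8  43.1 411.  271.9  -0. ] 0.0
[[-0. -1. -0.]
 [ 0.  0. -1.]
 [ 1. -0.  0.]]
-1 [  57.8   62.9 -201.8  591.9  193.1  393.2 -257.1   22.9] 19.2
[[ 0.18 -0.91  0.39]
 [-0.73 -0.39 -0.56]
 [ 0.66 -0.18 -0.73]]
[427.52584966 267.76610492 146.95759004] [ 0.65139472  0.4789208   1.88885894 -0.53390724  0.94542856  0.57466141] 0.2493095779769365 [ 1.18947599  0.61818244 -1.68772807]
[648.45868634 224.51524027   0.        ]
[648.19787472  84.8709518    0.        ]
[650.30206519 -93.02629654   0.        ]
```

View pics/w7.png

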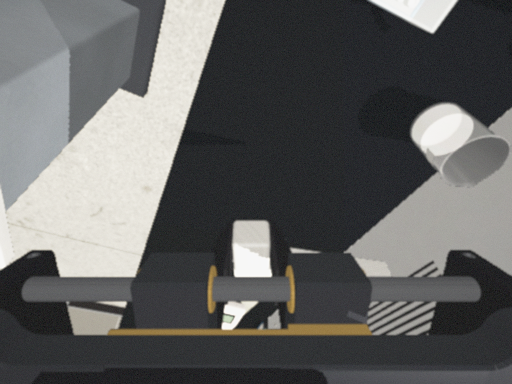

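View pics/s7.png

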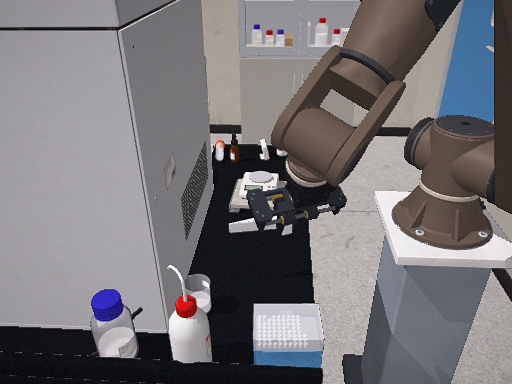

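```bash
cat > plan.py <<'E'
from kin import *
p=[0.0,65.9,196.7,586.8,43.1,411.0,271.9,0]
from cell import state
s=state()
lim=np.array([[-3.1,3.1],[-.84,2.19],[.05,2.79],[-1.13,4.28],[.06,2.93],[-2.69,2.69]])
F=None
x,R=fk(s["joints"],p);F=R.T@curR(s)
# refine p
def fkT(q): x,R=fk(q,p);return x,R@F
def ik(x,R,q0):
    f=lambda q:np.r_[(fkT(q)[0]-x)/100,Rn.from_matrix(R@fkT(q)[1].T).as_rotvec()*3]
    r=least_squares(f,np.clip(q0,lim[:,0]+.01,lim[:,1]-.01),bounds=(lim[:,0],lim[:,1]));return r.x,np.abs(r.fun).max()
def upR(yaw):
    x=np.array([np.cos(yaw),np.sin(yaw),0]);y=np.array([0,0,1.]);return np.c_[x,y,np.cross(x,y)]
if __name__=="__main__":
    R0=curR(s);x0=s["eef_pos"];Rw=wedgeR(np.arctan2(R0[1,1],R0[0,1]))
    loc=np.array([0,1.0,6.7-11])
    for yaw in (-93,-80,-65,-110):
      for tab in ([510,165],[540,165],[570,165],[510,220]):
        Ru=upR(np.radians(yaw));Rt=Ru@Rw.T@R0; x=np.array([*tab,100.])+Ru@loc
        dr=Rn.from_matrix(Rt@R0.T).as_rotvec();q=s["joints"];ok=[]
        for k in np.linspace(0,1,21)[1:]:
            q,e=ik(x0+k*(x-x0),Rn.from_rotvec(dr*k).as_matrix()@R0,q);ok.append(e)
        xl=x.copy();xl[2]=43;ql,el=ik(xl,Rt,q)
        print(yaw,tab,np.round(np.degrees(dr),1),"maxe",np.round(max(ok),4),np.round(q,2),"low",np.round(el,4),np.round(ql,2))
E
python3 plan.py
```

```text
-93 [510, 165] [ 86.2 -58.4 -89.2] maxe 1.5388 [ 0.19  0.33  2.16 -0.97  0.06  2.69] low 1.7751 [ 0.19  0.44  2.13 -0.96  0.06  2.69]
-93 [540, 165] [ 86.2 -58.4 -89.2] maxe 1.509 [ 0.18  0.37  2.1  -0.97  0.06  2.69] low 1.7344 [ 0.18  0.48  2.07 -0.96  0.06  2.69]
-93 [570, 165] [ 86.2 -58.4 -89.2] maxe 1.4727 [ 0.17  0.42  2.05 -0.98  0.06  2.69] low 1.688 [ 0.18  0.52  2.02 -0.97  0.06  2.69]
-93 [510, 220] [ 86.2 -58.4 -89.2] maxe 1.5495 [ 0.27  0.36  2.12 -0.91  0.06  2.69] low 1.7787 [ 0.28  0.47  2.09 -0.9   0.06  2.69]
-80 [510, 165] [ 89.5 -46.8 -80. ] maxe 1.4772 [ 0.22  0.33  2.16 -1.09  0.06  2.69] low 1.7073 [ 0.23  0.44  2.13 -1.09  0.06  2.69]
-80 [540, 165] [ 89.5 -46.8 -80. ] maxe 1.4487 [ 0.21  0.37  2.1  -1.1   0.06  2.69] low 1.6685 [ 0.22  0.48  2.07 -1.09  0.06  2.69]
-80 [570, 165] [ 89.5 -46.8 -80. ] maxe 0.0537 [ 0.17  0.75  2.41  3.13  1.16 -1.57] low 0.0 [ 0.17  0.92  2.41  3.13  1.32 -1.57]
-80 [510, 220] [ 89.5 -46.8 -80. ] maxe 1.4776 [ 0.31  0.36  2.12 -1.04  0.06  2.69] low 1.6997 [ 0.31  0.47  2.09 -1.03  0.06  2.69]
-65 [510, 165] [ 91.9 -33.7 -69.1
[... 329 characters left out ...]
4   2.72  1.29 -1.65]
-65 [510, 220] [ 91.9 -33.7 -69.1] maxe 0.0 [ 0.17  0.77  2.52  2.89  1.28 -1.61] low 0.0 [ 0.17  0.96  2.51  2.9   1.46 -1.66]
-110 [510, 165] [  80.2  -73.9 -100.7] maxe 1.5469 [ 0.17  0.33  2.14 -0.8   0.13  2.69] low 1.7389 [ 0.16  0.44  2.13 -0.78  0.08  2.69]
-110 [540, 165] [  80.2  -73.9 -100.7] maxe 1.5297 [ 0.17  0.38  2.08 -0.8   0.14  2.69] low 1.7102 [ 0.16  0.48  2.07 -0.78  0.09  2.69]
-110 [570, 165] [  80.2  -73.9 -100.7] maxe 1.5065 [ 0.17  0.42  2.02 -0.81  0.16  2.69] low 1.677 [ 0.16  0.52  2.01 -0.79  0.11  2.69]
-110 [510, 220] [  80.2  -73.9 -100.7] maxe 1.6383 [ 0.29  0.37  2.07 -0.74  0.21  2.69] low 1.8178 [ 0.27  0.47  2.07 -0.72  0.15  2.69]
```

```bash
cat > p2.py <<'E'
from plan import *
R0=curR(s);x0=s["eef_pos"];Rw=wedgeR(np.arctan2(R0[1,1],R0[0,1]));loc=np.array([0,1.0,6.7-11])
for yaw in (60,25,10,-10,-30,-50,-60):
  for tab in ([450,220],[510,180],[560,180],[560,100]):
    Ru=upR(np.radians(yaw));Rt=Ru@Rw.T@R0; x=np.array([*tab,150.])+Ru@loc
    dr=Rn.from_matrix(Rt@R0.T).as_rotvec();q=s["joints"];Q=[q];ok=[]
    for k in np.linspace(0,1,21)[1:]:
        q,e=ik(x0+k*(x-x0),Rn.from_rotvec(dr*k).as_matrix()@R0,q);ok.append(e);Q.append(q)
    Q=np.array(Q);xl=x.copy();xl[2]=43;ql,el=ik(xl,Rt,q)
    if max(ok)<1e-3: print(yaw,tab,np.round(np.degrees(dr)),"minj5",Q[:,4].min().round(2),"maxstep",np.abs(np.diff(Q,axis=0)).max().round(2),np.round(q,2),"low",np.round(el,4),np.round(ql,2))
E
python3 p2.py
```

```text
60 [450, 220] [67. 61. 28.] minj5 0.89 maxstep 0.14 [ 0.05  0.81  1.61  0.52  1.76 -1.2 ] low 0.0 [ 0.05  0.97  1.62  0.51  1.61 -1.28]
60 [510, 180] [67. 61. 28.] minj5 0.9 maxstep 0.14 [-0.01  0.87  1.45  0.48  1.87 -1.18] low 0.0 [-0.01  1.01  1.46  0.47  1.73 -1.26]
60 [560, 180] [67. 61. 28.] minj5 0.9 maxstep 0.14 [-0.01  0.93  1.3   0.5   1.95 -1.14] low 0.0 [-0.01  1.06  1.3   0.48  1.82 -1.21]
60 [560, 100] [67. 61. 28.] minj5 0.89 maxstep 0.15 [-0.11  0.92  1.3   0.4   1.98 -1.22] low 0.0 [-0.11  1.06  1.31  0.38  1.85 -1.28]
25 [450, 220] [82. 38.  0.] minj5 0.81 maxstep 0.12 [-0.12  0.71  1.91  0.89  1.44 -1.13] low 0.0 [-0.12  0.9   1.92  0.92  1.32 -1.29]
25 [510, 180] [82. 38.  0.] minj5 0.81 maxstep 0.13 [-0.17  0.76  1.75  0.84  1.53 -1.07] low 0.0 [-0.17  0.93  1.76  0.85  1.41 -1.2 ]
25 [560, 180] [82. 38.  0.] minj5 0.82 maxstep 0.13 [-0.16  0.8   1.62  0.85  1.59 -1.  ] low 0.0 [-0.16  0.96  1.63  0.85  1.48 -1.12]
25 [560, 100] [82. 38.  0.] minj5 0.81 maxstep 0.14 [-0.28  0.81  1.59  0.76  1.65 -1.04] low 0.0 [-0.28  0.97  1.6   0.76  1.53 -1.15]
10 [450, 220] 
[... 2077 characters left out ...]
]
-50 [560, 100] [ 93. -21. -58.] minj5 0.37 maxstep 0.27 [-0.32  0.61  2.34  2.03  1.04 -1.38] low 0.0 [-0.32  0.9   2.35  2.16  1.19 -1.67]
-60 [450, 220] [ 92. -29. -65.] minj5 0.16 maxstep 0.66 [ 0.13  0.64  2.64  2.77  1.26 -1.63] low 0.0 [ 0.13  1.08  2.66  2.79  1.69 -1.79]
-60 [510, 180] [ 92. -29. -65.] minj5 0.21 maxstep 0.5 [-0.02  0.61  2.52  2.59  1.12 -1.56] low 0.0 [-0.02  0.97  2.53  2.65  1.45 -1.76]
-60 [560, 180] [ 92. -29. -65.] minj5 0.23 maxstep 0.44 [-0.02  0.61  2.39  2.56  1.02 -1.49] low 0.0 [-0.02  0.91  2.41  2.63  1.29 -1.67]
-60 [560, 100] [ 92. -29. -65.] minj5 0.27 maxstep 0.38 [-0.25  0.61  2.41  2.32  1.04 -1.47] low 0.0 [-0.25  0.92  2.42  2.42  1.28 -1.71]
```

```bash
sed -e 's/for yaw in .*/for yaw in (-10,0,-20):/' -e 's/for tab in .*/for tab in ([470,260],[490,250]):/' p2.py > p3.py
cat >> p3.py <<'E'
    print("  dx",np.round(x-x0,1),"turn",np.round(np.degrees(dr),1), "x",x)
E
python3 p3.py; python3 -c "
from cell import state; s=state(); print(s['eef_pos'])"
```

```text
-10 [470, 260] [ 90.  12. -27.] minj5 0.63 maxstep 0.15 [-0.1   0.63  2.22  1.5   1.13 -1.24] low 0.0 [-0.1   0.88  2.23  1.62  1.13 -1.53]
  dx [43.7 -3.2  5.5] turn [ 90.4  11.7 -27.2] x [470.74668716 264.23467334 151.        ]
-10 [490, 250] [ 90.  12. -27.] minj5 0.64 maxstep 0.14 [-0.12  0.64  2.17  1.47  1.14 -1.2 ] low 0.0 [-0.12  0.88  2.18  1.58  1.13 -1.48]
  dx [ 63.7 -13.2   5.5] turn [ 90.4  11.7 -27.2] x [490.74668716 254.23467334 151.        ]
0 [470, 260] [ 88.  19. -19.] minj5 0.7 maxstep 0.13 [-0.1   0.65  2.12  1.31  1.2  -1.17] low 0.0 [-0.1   0.88  2.12  1.4   1.15 -1.42]
  dx [42.9 -3.1  5.5] turn [ 88.5  19.4 -19.4] x [470.  264.3 151. ]
0 [490, 250] [ 88.  19. -19.] minj5 0.7 maxstep 0.13 [-0.12  0.66  2.07  1.28  1.22 -1.13] low 0.0 [-0.12  0.88  2.08  1.37  1.16 -1.37]
  dx [ 62.9 -13.1   5.5] turn [ 88.5  19.4 -19.4] x [490.  254.3 151. ]
-20 [470, 260] [ 92.   4. -35.] minj5 0.55 maxstep 0.17 [-0.09  0.61  2.31  1.73  1.09 -1.34] low 0.0 [-0.09  0.89  2.32  1.86  1.15 -1.65]
  dx [44.4 -3.4  5.5] turn [ 91.8   3.8 -35. ] x [471.47068662 264.04067827 151.        ]
-20 [490, 250] [ 92.   4. -35.] minj5 0.56 maxstep 0.17 [-0.11  0.62  2.27  1.69  1.09 -1.29] low 0.0 [-0.11  0.89  2.28  1.82  1.14 -1.59]
  dx [ 64.4 -13.4   5.5] turn [ 91.8   3.8 -35. ] x [491.47068662 254.04067827 151.        ]
[427.05831979 267.39381573 145.49108746]
```

>>> move_arm(targets=[[0.004, 0, 0.005, 8.1, 1.1, -2.4, -1], [0.008, 0, 0.01, 16.2, 2.2, -4.8, -1], [0.012, 0, 0.015, 24.3, 3.3, -7.2, -1], [0.016, 0, 0.02, 32.4, 4.4, -9.6, -1], [0.02, 0, 0.02, 40.5, 5.5, -12, -1], [0.025, 0, 0.02, 48.6, 6.6, -14.4, -1], [0.03, 0, 0.02, 56.7, 7.7, -16.8, -1], [0.035, 0, 0.02, 64.8, 8.8, -19.2, -1], [0.04, 0, 0.02, 72.9, 9.9, -21.6, -1], [0.044, -0.003, 0.02, 81, 11, -24, -1]])

```text
t: 7.15
eef_pos: [472.0, 264.2, 165.8]
tcp_rot: [3.083, 0.614, 1.43]
ft_force: [-1.3, 0.5, -3.0]
opening: 0.252
```

Run:
```python
from plan import *
from cell import *
print(s["eef_pos"],s["joints"],s["opening"],s["ft_force"])
i=read_camera("side");cv2.imwrite("pics/s8.png",i["img"])
```

```text
[472.0405373  264.156026   165.78478787] [-0.04941087  0.51397135  2.15270721  1.3332339   0.99238055 -1.0540437 ] 0.25170825220318316 [-1.289102    0.52081046 -3.00345397]
```

View pics/s8.png

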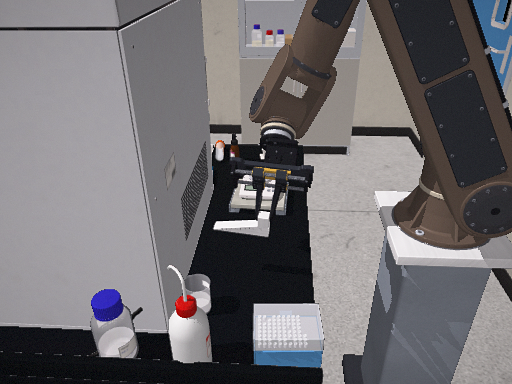

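```bash
cat > t4.py <<'E'
from h import *; from cell import *
s=state();R=curR(s);y=np.arctan2(R[1,1],R[0,1])
yaw=np.radians(-10);x=upR=None
X=np.array([np.cos(yaw),np.sin(yaw),0]);Y=np.array([0,0,1.]);Z=np.cross(X,Y);th=np.radians(25)
tx=-np.cos(th)*Z-np.sin(th)*Y;T=np.c_[tx,X,np.cross(tx,X)]
print(s["eef_pos"],s["ft_force"],s["opening"],"turn",np.round(turn(R,T),2))
E
python3 t4.py
```

```text
[471.98576833 263.04474473 164.02405185] [ 0.78174872 -2.07966447 -5.15521994] 0.25121010012363165 turn [10.06  0.96 -3.36]
```

>>> move_arm(targets=[[0, 0, -0.01, 6, 0.6, -2, -1], [0, 0, -0.04, 9.5, 1, -3, -1], [0, 0, -0.07, 9.5, 1, -3, -1], [0, 0, -0.09, 9.5, 1, -3, -1], [0, 0, -0.1, 9.5, 1, -3, -1], [0, 0, -0.1, 9.5, 1, -3, -1], [0, 0, -0.1, 9.5, 1, -3, -1], [0, 0, -0.1, 9.5, 1, -3, -1]])

```text
t: 8.0
eef_pos: [471.6, 264.9, 67.5]
tcp_rot: [3.129, 0.458, 1.405]
ft_force: [0.2, -0.5, -1.1]
opening: 0.249
```

```bash
python3 t4.py
python3 - <<'E'
from cell import *; import cv2
i=read_camera("side");cv2.imwrite("pics/s9.png",cv2.resize(i["img"][200:310,180:340],None,fx=5,fy=5,interpolation=cv2.INTER_CUBIC))
i=read_camera("scene");cv2.imwrite("pics/sc9.png",i["img"])
E
```

```text
[471.6155115  264.86900941  67.48727761] [ 0.24987676 -0.50811656 -1.06336239] 0.24937406992141922 turn [ 1.31  0.43 -0.81]
```

View pics/s9.png

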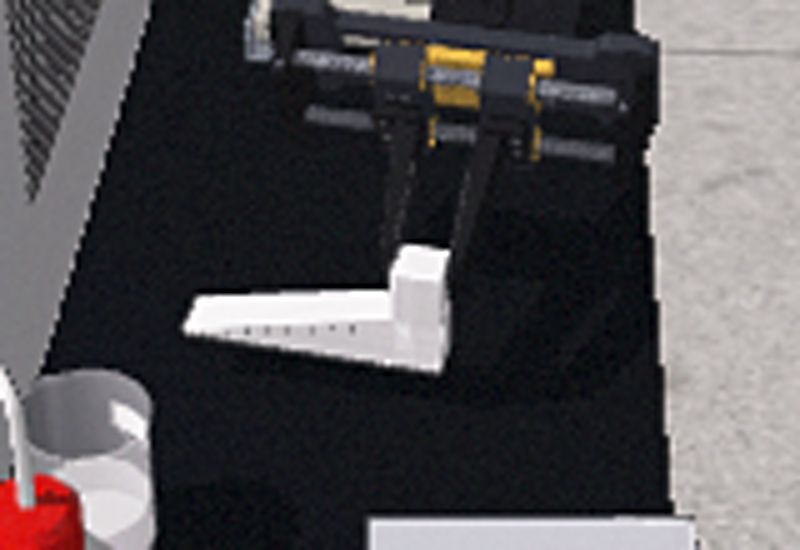

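View pics/sc9.png

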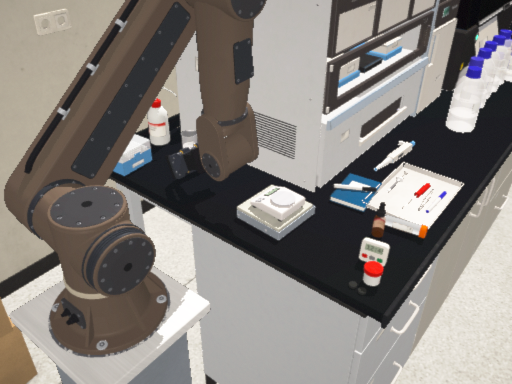

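>>> move_arm(targets=[[0, 0, -0.01, 1.2, 0.4, -0.7, -1], [0, 0, -0.018, 1.2, 0.4, -0.7, -1], [0, 0, -0.02, 1.2, 0.4, -0.7, -1], [0, 0, -0.02, 1.2, 0.4, -0.7, -1], [0, 0, -0.02, 1.2, 0.4, -0.7, -1]])

```text
t: 8.6
eef_pos: [471.6, 264.8, 46.9]
tcp_rot: [3.141, 0.438, 1.398]
ft_force: [0.1, 0.5, -1.7]
opening: 0.25
```

```bash
python3 t4.py
```

```text
[471.57744434 264.79274868  46.91481243] [ 0.10158722  0.47069454 -1.73500592] 0.2504776587050774 turn [ 0.1  -0.01 -0.1 ]
```

>>> move_arm(targets=[[0, 0, -0.001, 0, 0, 0, -1], [0, 0, -0.002, 0, 0, 0, -1], [0, 0, -0.0025, 0, 0, 0, -1], [0, 0, -0.003, 0, 0, 0, -1], [0, 0, -0.003, 0, 0, 0, -1], [0, 0, -0.003, 0, 0, 0, -1]])

```text
t: 9.2
eef_pos: [471.6, 264.8, 43.9]
tcp_rot: [-3.142, 0.437, 1.398]
ft_force: [0.9, -0.9, 1.9]
opening: 0.248
```

```bash
python3 t4.py
```

```text
[471.62185003 264.76727576  43.86034635] [ 0.85801835 -0.92344363  1.93938079] 0.24795912980786095 turn [ 0.06 -0.01 -0.08]
```

>>> move_arm(targets=[[0, 0, -0.0005, 0, 0, 0, -1], [0, 0, -0.001, 0, 0, 0, -1], [0, 0, -0.001, 0, 0, 0, -1], [0, 0, -0.001, 0, 0, 0, -1]])

```text
t: 9.6
eef_pos: [471.6, 264.9, 43.8]
tcp_rot: [3.141, 0.435, 1.397]
ft_force: [-1.6, -5.5, 11.5]
opening: 0.248
```

```bash
python3 t4.py;python3 - <<'E'
from cell import *; import cv2
i=read_camera("side");cv2.imwrite("pics/s10.png",cv2.resize(i["img"][220:310,190:310],None,fx=6,fy=6,interpolation=cv2.INTER_CUBIC))
E
```

```text
[471.61132053 264.86415719  43.80293875] [-1.55270126 -5.49189605 11.47329456] 0.24833299746654833 turn [-0.05  0.04 -0.08]
```

View pics/s10.png

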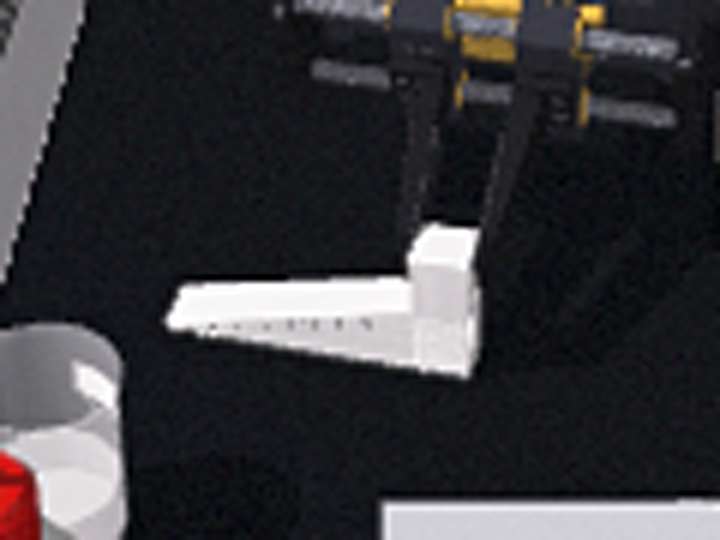

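Run:
```python
from h import *
c=dict(np.load("side0.npz"))
f=lambda X,Y:(190+(X+.5)/6-.5,220+(Y+.5)/6-.5)
a=onz(c,*f(168,327),0);b=onz(c,*f(470,379),0);print(a,b,np.linalg.norm(a-b),np.degrees(np.arctan2(*(a-b)[1::-1])))
```

```text
[578.24294817 250.65671971   0.        ] [460.82871948 273.07292741   0.        ] 119.5348797074652 -10.80859066611069
```

>>> move_arm(targets=[[0, 0, 0.0007, 0, 0, 0, -1], [0, 0, 0.0007, 0, 0, 0, -0.3], [0, 0, 0.0007, 0, 0, 0, 0], [0, 0, 0.0007, 0, 0, 0, 0], [0, 0, 0.0007, 0, 0, 0, 0], [0, 0, 0.0007, 0, 0, 0, 0], [0, 0, 0.0007, 0, 0, 0, 0]])

```text
t: 10.35
eef_pos: [471.5, 264.8, 43.3]
tcp_rot: [-3.141, 0.438, 1.398]
ft_force: [0.1, 0.3, 0.3]
opening: 0.503
```

```bash
python3 t4.py;python3 - <<'E'
from cell import *; import cv2
i=read_camera("side");cv2.imwrite("pics/s11.png",cv2.resize(i["img"][220:310,190:310],None,fx=6,fy=6,interpolation=cv2.INTER_CUBIC))
E
```

```text
[471.54487669 264.76265663  43.32532912] [0.07964065 0.2792654  0.32992194] 0.502896579954973 turn [ 0.09 -0.03 -0.09]
```

View pics/s11.png

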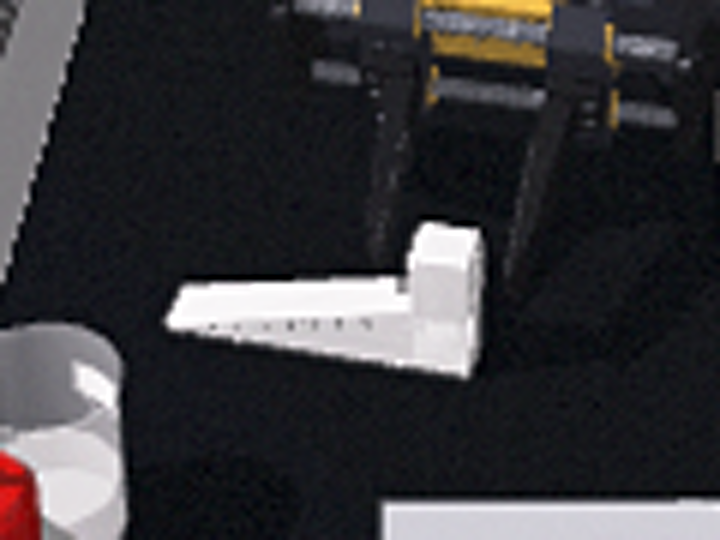

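>>> move_arm(targets=[[-0.002, -0.009, 0.0043, 0, 0, 0, 0], [-0.005, -0.027, 0.013, 0, 0, 0, 0], [-0.0095, -0.053, 0.026, 0, 0, 0, 0], [-0.0126, -0.071, 0.034, 0, 0, 0, 0.3], [-0.0126, -0.071, 0.08, 0, 0, 0, 0.3], [-0.0126, -0.071, 0.13, 0, 0, 0, 0.3], [-0.0126, -0.06, 0.17, -8, 1.4, 0, 0.3], [-0.0126, -0.04, 0.2, -16, 2.8, 0, 0.3], [-0.0126, -0.02, 0.22, -24, 4.2, 0, 0.3], [-0.0126, 0, 0.22, -32, 5.6, 0, 0.3]])

```text
t: 11.4
eef_pos: [458.5, 258.0, 262.8]
tcp_rot: [-3.133, 0.899, 1.408]
ft_force: [0.5, -0.7, -1.1]
opening: 0.648
```

```bash
cat > t5.py <<'E'
import sys
from plan import *
yw=np.radians(float(sys.argv[1]))
tx=np.array([0,0,-1.]);ty=np.array([np.cos(yw),np.sin(yw),0]);T=np.c_[tx,ty,np.cross(tx,ty)]
print(np.round(s["eef_pos"],2),np.round(s["joints"],2),np.round(s["ft_force"],1),"open",round(float(s["opening"]),3),"turn",np.round(turn(curR(s),T),2))
E
python3 t5.py -10;python3 - <<'E'
from cell import *; import cv2
i=read_camera("side");cv2.imwrite("pics/s12.png",i["img"])
E
```

```text
[458.54 257.96 262.8 ] [ 0.06  0.24  2.    0.86  0.93 -0.32] [ 0.5 -0.7 -1.1] open 0.648 turn [-37.96   6.3   -0.21]
```

View pics/s12.png

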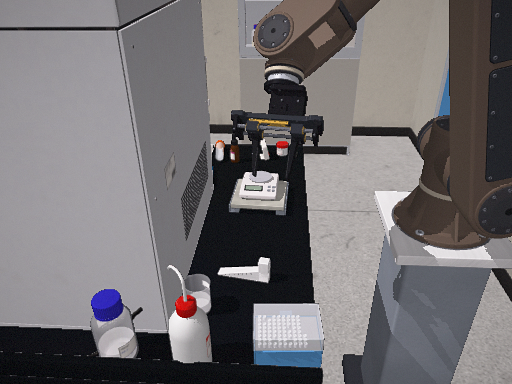

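>>> move_arm(targets=[[0, 0, 0, -8, 1.4, 0, 0.3], [0, 0, 0, -16, 2.8, 0, 0.3], [0, 0, 0, -24, 4.2, 0, 0.3], [0, 0, 0, -32.5, 5.7, 0, 0.3], [0, 0, 0, -32.5, 5.7, 0, 0.3], [0, 0, 0, -32.5, 5.7, 0, 0.3]])

```text
t: 12.05
eef_pos: [457.3, 258.7, 259.3]
tcp_rot: [-2.992, 1.468, 1.549]
ft_force: [0.4, 0.1, 1.5]
opening: 0.651
```

```bash
python3 t5.py 80
```

```text
[457.35 258.73 259.25] [0.34 0.28 1.77 0.11 1.05 0.46] [0.4 0.1 1.5] open 0.651 turn [-4.73 -4.52 89.74]
```

>>> move_arm(targets=[[0, 0, 0, -4.7, -4.5, 89.7, 0.3], [0, 0, 0, -4.7, -4.5, 89.7, 0.3], [0, 0, 0, -4.7, -4.5, 89.7, 0.3], [0, 0, 0, -4.7, -4.5, 89.7, 0.3], [0, 0, 0, -4.7, -4.5, 89.7, 0.3], [0, 0, 0, -4.7, -4.5, 89.7, 0.3], [0, 0, 0, -4.7, -4.5, 89.7, 0.3], [0, 0, 0, -4.7, -4.5, 89.7, 0.3], [0, 0, 0, -4.7, -4.5, 89.7, 0.3], [0, 0, 0, -4.7, -4.5, 89.7, 0.3]])

```text
t: 13.05
eef_pos: [457.6, 257.3, 259.3]
tcp_rot: [2.141, 1.562, 1.9]
ft_force: [0.2, 0.6, 0.6]
opening: 0.649
```

```bash
python3 t5.py 80
```

```text
[457.61 257.31 259.3 ] [ 0.38  0.3   1.74  0.01  1.1  -0.95] [0.2 0.6 0.6] open 0.649 turn [-0.46 -0.18  3.83]
```

>>> move_arm(targets=[[-0.01, -0.01, -0.04, -0.4, -0.2, 3.6, 0.3], [-0.01, -0.01, -0.06, -0.4, -0.2, 3.6, 0.3], [-0.01, -0.01, -0.06, -0.4, -0.2, 3.6, 0.3], [-0.01, -0.01, -0.06, -0.4, -0.2, 3.6, 0.3]])

```text
t: 13.45
eef_pos: [448.2, 247.8, 200.2]
tcp_rot: [0.176, 1.569, -0.009]
ft_force: [-0.1, 0.4, -0.3]
opening: 0.651
```

```bash
python3 t5.py 80
python3 - <<'E'
from h import *; from cell import *
s=state();c=read_camera("wrist");np.savez("w13.npz",M=wristM(s,c),**c);cv2.imwrite("pics/w13.png",c["img"])
E
```

```text
[448.23 247.83 200.21] [ 0.38  0.35  1.85 -0.    0.94 -1.01] [-0.1  0.4 -0.3] open 0.651 turn [0.   0.09 0.61]
```

View pics/w13.png

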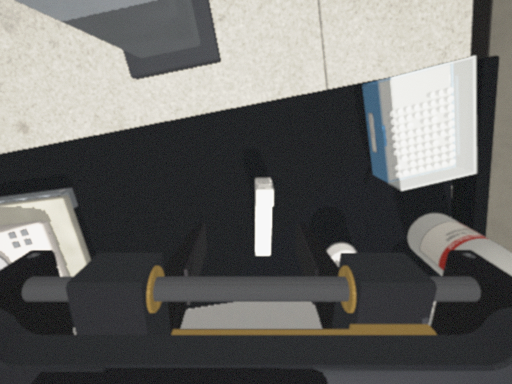

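Run:
```python
import cv2
i=cv2.imread("pics/w13.png")
cv2.imwrite("pics/w13c.png",cv2.resize(i[170:265,235:295],None,fx=6,fy=6,interpolation=cv2.INTER_CUBIC))
```

```text
(no output)
```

View pics/w13c.png

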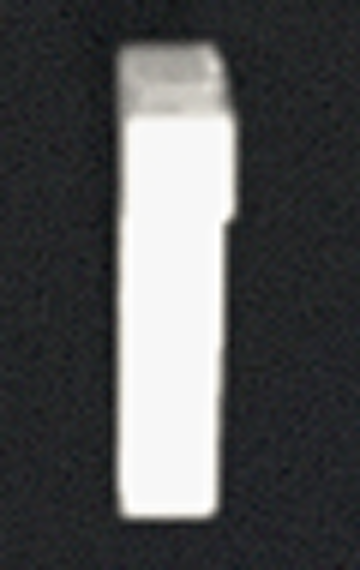

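Run:
```python
from h import *
c=dict(np.load("w13.npz"));M=c["M"]
f=lambda X,Y:(235+(X+.5)/6-.5,170+(Y+.5)/6-.5)
g=lambda q,z:onz(c,*f(*q),z,M)
a,b,d=g((122,115),55),g((236,115),55),g((236,220),55);e=g((122,220),55)
print(a,b,d,np.linalg.norm(a-b),np.linalg.norm(b-d)," tab",(a+b+d+e)/4)
t=(g((120,517),4)+g((217,517),4))/2;h=(g((118,45),0)+g((214,45),0))/2
print("toe",t,"heel",h,np.linalg.norm((t-h)[:2]),np.degrees(np.arctan2(*(t-h)[1::-1])))
u=(t-h)/np.linalg.norm((t-h)[:2]);print("tab from base",h+12*u, "from toe", t-108*u)
```

```text
[456.2826424  251.04486598  55.        ] [460.46883119 273.47139389  55.        ] [482.53142914 269.92410133  55.        ] 22.813884602017204 22.345950703119605  tab [469.385863   260.37097123  55.        ]
toe [577.00290692 241.70188415   4.        ] heel [457.52588118 261.99406029   0.        ] 121.18800308366053 -9.639227582337577
tab from base [4.69356461e+02 2.59984735e+02 3.96078810e-01] from toe [4.70527691e+02 2.59785811e+02 4.35290714e-01]
```

>>> move_arm(targets=[[0.0215, 0.0122, -0.03, 0, 0, 0.5, 0.3], [0.0215, 0.0122, -0.08, 0, 0, 0.5, 0.3], [0.0215, 0.0122, -0.12, 0, 0, 0.5, 0.3], [0.0215, 0.0122, -0.12, 0, 0, 0.5, 0.3], [0.0215, 0.0122, -0.12, 0, 0, 0.5, 0.3]])

```text
t: 14.0
eef_pos: [470.2, 260.9, 81.2]
tcp_rot: [-0.157, 1.568, -0.332]
ft_force: [-0.3, 0.2, 1.7]
opening: 0.651
```

```bash
python3 t5.py 80
python3 - <<'E'
from h import *; from cell import *
s=state();c=read_camera("wrist");M=wristM(s,c);cv2.imwrite("pics/w14.png",c["img"])
E
```

```text
[470.22 260.93  81.16] [ 0.38  0.55  1.91 -0.    0.69 -1.01] [-0.3  0.2  1.7] open 0.651 turn [0.05 0.16 0.03]
```

View pics/w14.png

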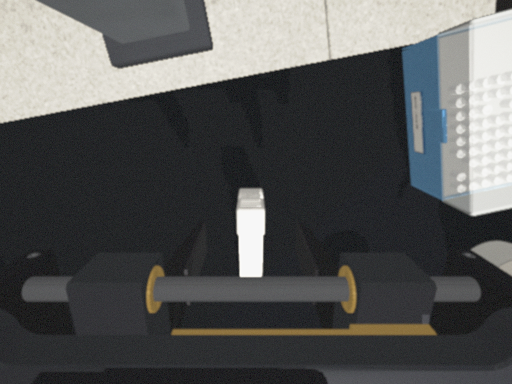

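>>> move_arm(targets=[[0, 0, -0.03, 0, 0, 0, 0.3], [0, 0, -0.05, 0, 0, 0, 0.3], [0, 0, -0.056, 0, 0, 0, 0.3], [0, 0, -0.056, 0, 0, 0, -0.3], [0, 0, -0.056, 0, 0, 0, -1], [0, 0, -0.056, 0, 0, 0, -1], [0, 0, -0.056, 0, 0, 0, -1], [0, 0, -0.056, 0, 0, 0, -1], [0, 0, -0.056, 0, 0, 0, -1], [0, 0, -0.056, 0, 0, 0, -1]])

```text
t: 15.05
eef_pos: [469.7, 260.9, 24.2]
tcp_rot: [-0.277, 1.568, -0.452]
ft_force: [-0.7, -0.2, 5.1]
opening: 0.23
```

>>> move_arm(targets=[[0, 0, 0, 0, 0, 0, -1], [0, 0, 0, 0, 0, 0, -1], [0, 0, 0, 0, 0, 0, -1], [0, 0, 0, 0, 0, 0, -1], [0, 0, 0, 0, 0, 0, -1]])

```text
t: 15.55
eef_pos: [469.6, 260.8, 24.1]
tcp_rot: [-0.321, 1.568, -0.496]
ft_force: [-1.6, 0.6, 5.0]
opening: 0.23
```

```bash
python3 t5.py 80
python3 - <<'E'
from cell import *; import cv2
i=read_camera("side");cv2.imwrite("pics/s15.png",cv2.resize(i["img"][200:310,180:320],None,fx=5,fy=5,interpolation=cv2.INTER_CUBIC))
E
```

```text
[469.59 260.82  24.12] [ 0.39  0.64  1.94 -0.    0.56 -1.01] [-1.6  0.6  5. ] open 0.23 turn [0.08 0.15 0.01]
```

View pics/s15.png

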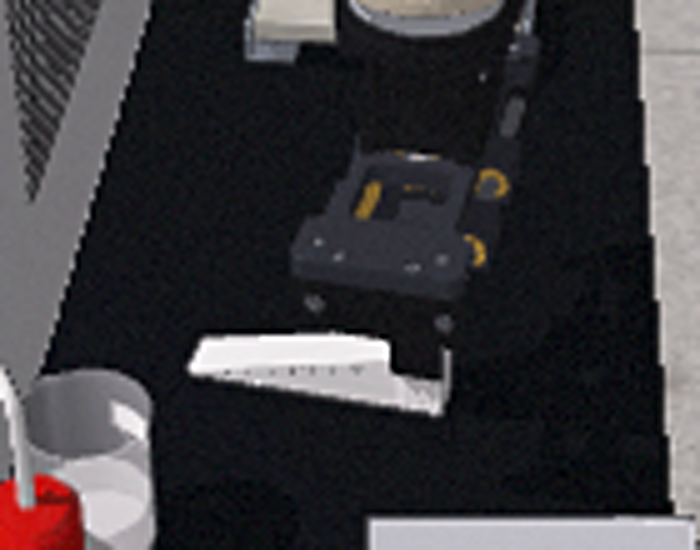

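>>> move_arm(targets=[[0, 0, 0.02, 0, 0, 0, -1], [0, -0.02, 0.03, 0, 0, -8, -1], [0.005, -0.04, 0.03, 0, 0, -16, -1], [0.01, -0.06, 0.03, 0, 0, -24, -1], [0.015, -0.08, 0.03, 0, 0, -32, -1], [0.02, -0.1, 0.03, 0, 0, -40, -1], [0.025, -0.11, 0.03, 0, 0, -48, -1], [0.03, -0.115, 0.03, 0, 0, -56, -1], [0.035, -0.12, 0.03, 0, 0, -64, -1], [0.04, -0.124, 0.03, 0, 0, -72, -1]])

```text
t: 16.6
eef_pos: [509.6, 136.4, 53.6]
tcp_rot: [-0.578, 1.568, -2.015]
ft_force: [-0.1, 0.1, -0.6]
opening: 0.229
```

>>> move_arm(targets=[[0, 0, 0, 0, 0, -5, -1], [0, 0, 0, 0, 0, -10.7, -1], [0, 0, 0, 0, 0, -10.7, -1], [0, 0, 0, 0, 0, -10.7, -1], [0, 0, 0, 0, 0, -10.7, -1]])

```text
t: 17.1
eef_pos: [509.4, 136.8, 53.8]
tcp_rot: [-0.457, 1.568, -2.073]
ft_force: [0.2, 0.3, 0.0]
opening: 0.232
```

```bash
python3 t5.py -2.7
python3 - <<'E'
from h import *; from cell import *
i=read_camera("side");cv2.imwrite("pics/s16.png",cv2.resize(i["img"][150:290,180:320],None,fx=4.2,fy=4.2,interpolation=cv2.INTER_CUBIC))
s=state();c=read_camera("wrist");np.savez("w16.npz",M=wristM(s,c),**c);cv2.imwrite("pics/w16.png",c["img"])
E
```

```text
[509.43 136.81  53.76] [ 0.14  0.58  1.95 -0.    0.61  0.19] [0.2 0.3 0. ] open 0.232 turn [ 0.15 -0.08 -0.11]
```

View pics/s16.png

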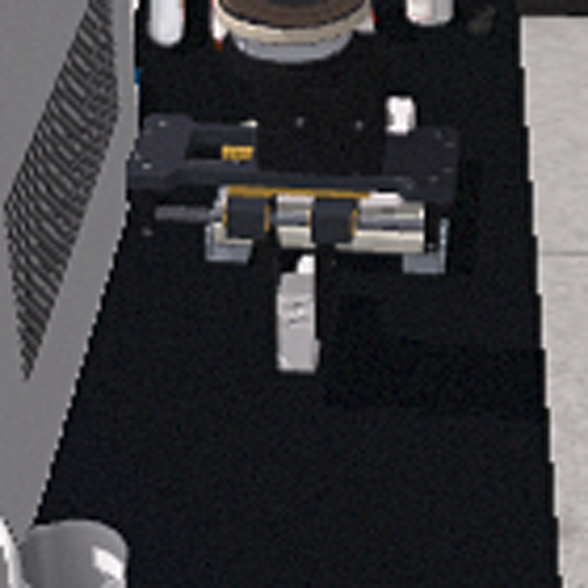

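View pics/w16.png

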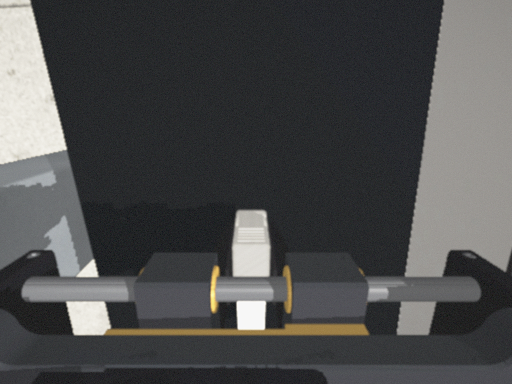

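>>> move_arm(targets=[[0, 0, -0.015, 0, 0, 0, -1], [0, 0, -0.025, 0, 0, 0, -1], [0, 0, -0.028, 0, 0, 0, -1], [0, 0, -0.029, 0, 0, 0, -1], [0, 0, -0.029, 0, 0, 0, -1], [0, 0, -0.029, 0, 0, 0, -1]])

```text
t: 17.8
eef_pos: [509.7, 136.8, 25.2]
tcp_rot: [-0.223, 1.568, -1.842]
ft_force: [0.2, 0.2, -1.2]
opening: 0.23
```

```bash
python3 t5.py -2.7; python3 t5.py -2.7
python3 - <<'E'
from h import *; from cell import *
i=read_camera("side");cv2.imwrite("pics/s17.png",cv2.resize(i["img"][170:270,210:310],None,fx=6,fy=6,interpolation=cv2.INTER_CUBIC))
E
```

```text
[509.72 136.83  25.21] [ 0.14  0.63  1.96 -0.    0.55  0.19] [ 0.2  0.2 -1.2] open 0.23 turn [ 0.14 -0.04  0.01]
[509.72 136.83  25.21] [ 0.14  0.63  1.96 -0.    0.55  0.19] [ 0.2  0.2 -1.2] open 0.23 turn [ 0.14 -0.04  0.01]
```

View pics/s17.png

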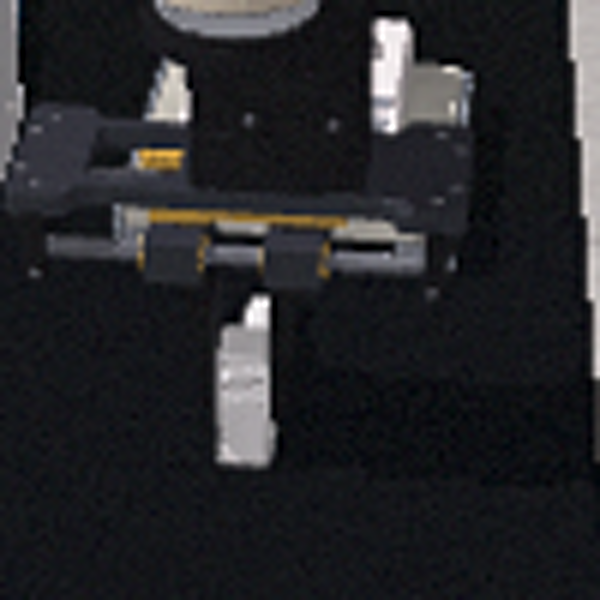

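>>> move_arm(targets=[[0, 0, -0.0008, 0, 0, 0, -1], [0, 0, -0.0008, 0, 0, 0, -1], [-0.001, -0.02, -0.0008, 0, 0, 0, -1], [-0.0019, -0.04, -0.0008, 0, 0, 0, -1], [-0.0028, -0.06, -0.0008, 0, 0, 0, -1], [-0.0033, -0.07, -0.0008, 0, 0, 0, -1], [-0.0033, -0.07, -0.0008, 0, 0, 0, -1]])

```text
t: 18.55
eef_pos: [506.3, 65.9, 24.2]
tcp_rot: [-0.359, 1.568, -1.979]
ft_force: [-0.5, -1.1, -1.5]
opening: 0.233
```

```bash
python3 t5.py -2.7
python3 - <<'E'
from h import *; from cell import *
i=read_camera("side");cv2.imwrite("pics/s18.png",cv2.resize(i["img"][170:270,210:310],None,fx=6,fy=6,interpolation=cv2.INTER_CUBIC))
i=read_camera("scene");cv2.imwrite("pics/sc18.png",i["img"])
E
```

```text
[506.32  65.95  24.16] [ 0.    0.62  2.   -0.01  0.52  0.06] [-0.5 -1.1 -1.5] open 0.233 turn [ 0.15 -0.06  0.11]
```

View pics/s18.png

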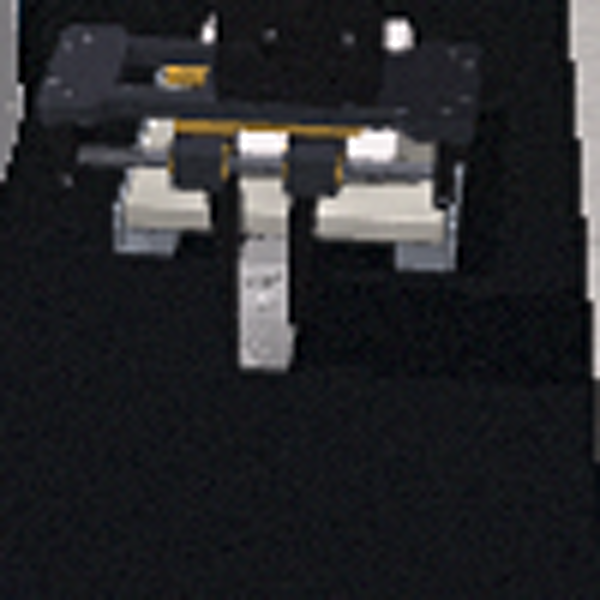

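View pics/sc18.png

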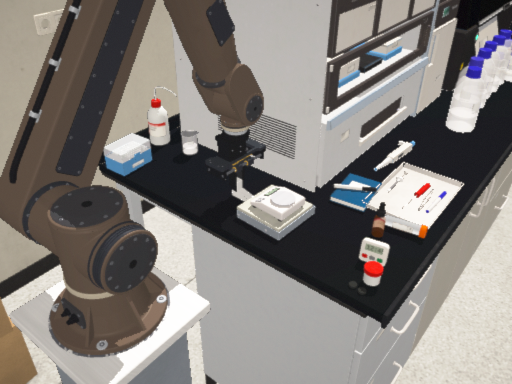

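Run:
```python
from h import *
c=dict(np.load("side0.npz"))
f=lambda X,Y:(210+(X+.5)/6-.5,170+(Y+.5)/6-.5)
for n,q,z in [("heel L",(240,368),0),("heelR",(290,369),0),("slabFL18",(125,229),18),("slabFR18",(443,243),18),("runL",(116,250),0),("runR",(458,270),0),("runLin",(176,254),0),("runRin",(398,266),0)]: print(n,onz(c,*f(*q),z))
```

```text
heel L [517.24512349  76.87624574   0.        ]
heelR [495.06808998  76.450553     0.        ]
slabFL18 [577.45663031  -6.22599543  18.        ]
slabFR18 [428.48132211  -1.85351165  18.        ]
runL [583.54312985 -15.50180927   0.        ]
runR [421.03223104  -6.74008356   0.        ]
runLin [554.64299283 -13.52170068   0.        ]
runRin [449.20800781  -8.67738005   0.        ]
```

>>> move_arm(targets=[[-0.0001, -0.003, -0.0004, 0, 0, 0, -1], [-0.0003, -0.006, -0.0004, 0, 0, 0, -1], [-0.0004, -0.009, -0.0004, 0, 0, 0, -1], [-0.0005, -0.011, -0.0004, 0, 0, 0, -1], [-0.0005, -0.011, -0.0004, 0, 0, 0, -1], [-0.0005, -0.011, -0.0004, 0, 0, 0, -1]])

```text
t: 19.25
eef_pos: [506.2, 56.5, 24.1]
tcp_rot: [0.136, 1.568, -1.481]
ft_force: [0.0, 0.4, 4.9]
opening: 0.23
```

```bash
python3 t5.py -2.7
```

```text
[506.24  56.5   24.12] [-0.02  0.62  2.01 -0.01  0.51  0.03] [0.  0.4 4.9] open 0.23 turn [ 0.15  0.01 -0.04]
```

>>> move_arm(targets=[[-0.0001, -0.0015, 0, 0, 0, 0, -1], [-0.0001, -0.003, 0, 0, 0, 0, -1], [-0.0001, -0.003, 0, 0, 0, 0, -1], [-0.0001, -0.003, 0, 0, 0, 0, -1]])

```text
t: 19.65
eef_pos: [506.1, 53.6, 24.1]
tcp_rot: [0.126, 1.568, -1.491]
ft_force: [-0.1, 1.5, 4.6]
opening: 0.23
```

>>> move_arm(targets=[[-0.0001, -0.0015, 0, 0, 0, 0, -1], [-0.0001, -0.003, 0, 0, 0, 0, -1], [-0.0001, -0.003, 0, 0, 0, 0, -1], [-0.0001, -0.003, 0, 0, 0, 0, -1]])

```text
t: 20.05
eef_pos: [506.0, 50.7, 24.1]
tcp_rot: [0.149, 1.568, -1.468]
ft_force: [0.2, 1.8, 5.4]
opening: 0.228
```

>>> move_arm(targets=[[-0.0001, -0.001, 0, 0, 0, 0, -1], [-0.0001, -0.002, 0, 0, 0, 0, -1], [-0.0001, -0.002, 0, 0, 0, 0, -1], [-0.0001, -0.002, 0, 0, 0, 0, -1]])

```text
t: 20.45
eef_pos: [505.9, 49.0, 24.1]
tcp_rot: [0.178, 1.569, -1.439]
ft_force: [-0.1, 6.1, 4.1]
opening: 0.233
```

>>> move_arm(targets=[[-0.0001, -0.001, 0, 0, 0, 0, -1], [-0.0001, -0.002, 0, 0, 0, 0, -1], [-0.0001, -0.002, 0, 0, 0, 0, -1], [-0.0001, -0.002, 0, 0, 0, 0, -1]])

```text
t: 20.85
eef_pos: [505.8, 47.3, 24.1]
tcp_rot: [0.22, 1.569, -1.397]
ft_force: [0.7, 9.1, 4.1]
opening: 0.225
```

>>> move_arm(targets=[[-0.0001, -0.001, 0, 0, 0, 0, -1], [-0.0001, -0.002, 0, 0, 0, 0, -1], [-0.0001, -0.002, 0, 0, 0, 0, -1], [-0.0001, -0.002, 0, 0, 0, 0, -1]])

```text
t: 21.25
eef_pos: [505.7, 45.4, 24.1]
tcp_rot: [0.203, 1.569, -1.414]
ft_force: [0.8, 10.8, 4.8]
opening: 0.23
```

```bash
python3 t5.py -2.7
python3 - <<'E'
from h import *; from cell import *
c=read_camera("side");cv2.imwrite("pics/s20f.png",c["img"]);cv2.imwrite("pics/s20.png",cv2.resize(c["img"][170:245,215:305],None,fx=8,fy=8,interpolation=cv2.INTER_CUBIC))
E
```

```text
[505.72  45.41  24.12] [-0.04  0.62  2.01 -0.    0.51  0.01] [ 0.8 10.8  4.8] open 0.23 turn [ 0.1   0.02 -0.04]
```

View pics/s20.png

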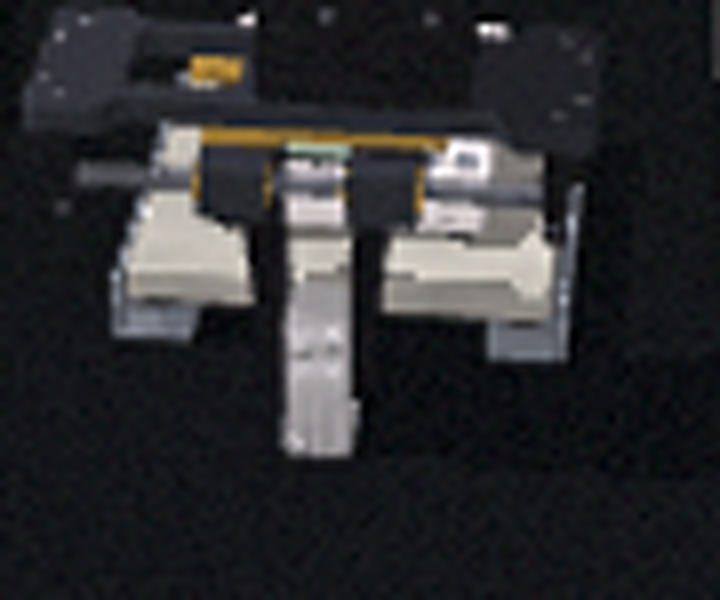

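```bash
cat > edge.py <<'E'
from h import *; import sys
def edges(im,cols,r0,r1):
    g=im[:,:,:].astype(float).mean(2);out=[]
    for a,b in cols:
        L=[];
        for c in range(a,b):
            p=g[r0:r1,c]; # last crossing from bright to dark below half
            th=70;k=[i for i in range(len(p)-1) if p[i]>=th>p[i+1]]
            if k: i=k[0];L.append(r0+i+(p[i]-th)/(p[i]-p[i+1])-0.0*c)
        out.append((round(np.median(L),2),len(L)))
    return out
a=cv2.imread("pics/side0.png");b=cv2.imread(sys.argv[1])
for n,c,r0,r1 in [("slab low right",(266,274),200,216),("slab low r2",(270,276),200,216)]:
    print(n,edges(a,[c],r0,r1),edges(b,[c],r0,r1))
# cross-correlate vertical profiles for patches
def shift(c0,c1,r0,r1):
    A=a[r0:r1,c0:c1].astype(float).mean(2);B=b[r0:r1,c0:c1].astype(float).mean(2)
    (dx,dy),resp=cv2.phaseCorrelate(A-A.mean(),B-B.mean(),cv2.createHanningWindow(A.shape[::-1],cv2.CV_64F));return round(dx,2),round(dy,2),round(resp,2)
for col in (233,236,240,244,266,269,272,275,279,282):
    print(col,a[196:216,col].mean(1).astype(int),b[196:216,col].mean(1).astype(int))
E
python3 edge.py pics/s20f.png
```

```text
slab low right [(np.float64(209.69), 8)] [(np.float64(208.89), 8)]
slab low r2 [(np.float64(209.76), 6)] [(np.float64(209.28), 6)]
233 [167 189 194 194 192 186 181 183 155 142 139 126  91 126 123 125  47  19
  24  17] [241 198 196 199 192 186 183 197 144 142 144  62  91 130 127 126  46  17
  22  21]
236 [183 185 188 190 191 184 184 180 179 140 137 141  95 110 108 107  57  24
  22  23] [187 190 192 194 190 186 186 194 143 143 145  70  90 114 106 110  58  23
  24  20]
240 [203 182 183 187 190 192 191 186 194 145 136 146  58  13  16  18  13  19
  25  17] [ 30 142 189 192 193 192 193 191 154 143 139 119  41   8  11   8  13  20
  24  15]
244 [194 191  76 180 189 190 192 189 202 146 143 142  70  15   5  13  18  20
  18  19] [ 40  30 107 190 196 194 197 197 181 151 146 147  43  11  12  18  18  23
  21  20]
266 [212 195 188 134 108 191 193 194 201 203 161 149 145 108  26  15  19  18
  16  25] [ 44  42  63 109 194 196 196 205 131 138 136 132 141  50  12  12  22  19
  15  14]
269 [220 195 191 133 107 185 189 196 197 192 166 143 138 140  36  10  11  14
   9  20] [209 197 173 113 186 190 195 202 203 135 124 126 130  53  10   9  18  18
  12  16]
272 [225 198 194 109  85 192 193 193 193 193 188 148 145 143  40   8  15  19
  20  25] [212 201 197  60 186 197 196 198 199 128 128 130 135  77  23  17  17  18
  13  17]
275 [162 148 141 119 111 195 197 195 193 191 202 154 147 156  54  35  35  33
  21  23] [165 152 134 120 114 197 199 199 200 125 130 134 137 105  33  33  35  35
  25  12]
279 [126 120 117 116 120 197 196 195 191 187 200 150 147 146  86 102 106 105
 115  34] [125 124 121 119 122 198 200 196 192 197 142 131 134 138  52 103 110 108
 116  33]
282 [129 124 202 207 206 203 203 198 195 193 207 155 145 142 118 100 106 106
 113  35] [ 98 164 165 159 204 210 206 197 197 198 197 156 134 136  82 100 107 109
 116  32]
```

>>> move_arm(targets=[[-0.0001, -0.001, 0, 0, 0, 0, -1], [-0.0001, -0.002, 0, 0, 0, 0, -1], [-0.0002, -0.0035, 0, 0, 0, 0, -1], [-0.0002, -0.005, 0, 0, 0, 0, -1], [-0.0002, -0.005, 0, 0, 0, 0, -1], [-0.0002, -0.005, 0, 0, 0, 0, -1]])

```text
t: 21.9
eef_pos: [505.5, 40.4, 24.1]
tcp_rot: [0.176, 1.569, -1.442]
ft_force: [-0.1, 9.4, 5.4]
opening: 0.23
```

```bash
python3 t5.py -2.7
python3 - <<'E'
from h import *; from cell import *
c=read_camera("side");cv2.imwrite("pics/s21f.png",c["img"]);cv2.imwrite("pics/s21.png",cv2.resize(c["img"][170:245,215:305],None,fx=8,fy=8,interpolation=cv2.INTER_CUBIC))
c=dict(np.load("side0.npz"))
p0=proj(c,[450,-3,18]);print(p0,proj(c,[450,-3,19])-p0,proj(c,[450,-5,18])-p0)
E
python3 edge.py pics/s21f.png
```

```text
[505.5   40.37  24.14] [-0.05  0.62  2.01 -0.    0.51  0.  ] [-0.1  9.4  5.4] open 0.23 turn [ 0.11  0.01 -0.04]
[275.69299596 209.64294981] [ 0.00582152 -0.30127724] [ 0.01654008 -0.38832803]
slab low right [(np.float64(209.69), 8)] [(np.float64(208.68), 8)]
slab low r2 [(np.float64(209.76), 6)] [(np.float64(208.78), 6)]
233 [167 189 194 194 192 186 181 183 155 142 139 126  91 126 123 125  47  19
  24  17] [197 194 198 195 190 186 185 174 145 142 147  52  92 131 125 123  48  15
  21  19]
236 [183 185 188 190 191 184 184 180 179 140 137 141  95 110 108 107  57  24
  22  23] [187 190 192 194 189 187 183 186 148 141 151  54  92 112 108 119  61  16
  21  24]
240 [203 182 183 187 190 192 191 186 194 145 136 146  58  13  16  18  13  19
  25  17] [142 182 191 193 193 192 188 200 145 140 141  75  30  10  12  11  14  23
  23  23]
244 [194 191  76 180 189 190 192 189 202 146 143 142  70  15   5  13  18  20
  18  19] [118  72 104 191 196 197 192 206 152 147 147  84  21   9  12  21   8  17
  24  22]
266 [212 195 188 134 108 191 193 194 201 203 161 149 145 108  26  15  19  18
  16  25] [ 40 119 
[... 223 characters left out ...]
 5  16  20
  18  15]
272 [225 198 194 109  85 192 193 193 193 193 188 148 145 143  40   8  15  19
  20  25] [205 169 148  69 192 196 202 129 107 133 132 130 138  50  12  19  15  16
  12  15]
275 [162 148 141 119 111 195 197 195 193 191 202 154 147 156  54  35  35  33
  21  23] [153 151 129 114 199 200 199 202 120 135 134 135 138  55  23  37  37  37
  25   9]
279 [126 120 117 116 120 197 196 195 191 187 200 150 147 146  86 102 106 105
 115  34] [124 120 119 115 201 200 196 197 196 130 129 134 139  85  41 105 109 112
 117  35]
282 [129 124 202 207 206 203 203 198 195 193 207 155 145 142 118 100 106 106
 113  35] [165 165 161 208 210 207 202 198 201 126 132 133 134 105  62 100 110 108
 119  30]
```

View pics/s21.png

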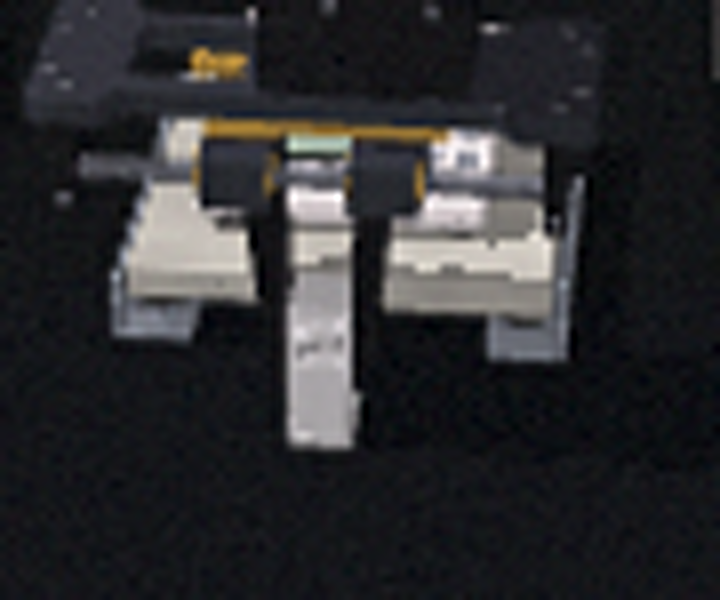

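>>> move_arm(targets=[[-0.0001, -0.001, 0, 0, 0, 0, -1], [-0.0001, -0.0025, 0, 0, 0, 0, -1], [-0.0002, -0.004, 0, 0, 0, 0, -1], [-0.0002, -0.0055, 0, 0, 0, 0, -1], [-0.0003, -0.006, 0, 0, 0, 0, -1], [-0.0003, -0.006, 0, 0, 0, 0, -1], [-0.0003, -0.006, 0, 0, 0, 0, -1], [-0.0003, -0.006, 0, 0, 0, 0, -1]])

```text
t: 22.75
eef_pos: [505.3, 34.4, 24.1]
tcp_rot: [0.225, 1.569, -1.392]
ft_force: [0.4, 11.1, 5.9]
opening: 0.231
```

```bash
python3 t5.py -2.7
python3 - <<'E'
from h import *; from cell import *
c=read_camera("side");cv2.imwrite("pics/s22f.png",c["img"]);cv2.imwrite("pics/s22.png",cv2.resize(c["img"][170:245,215:305],None,fx=8,fy=8,interpolation=cv2.INTER_CUBIC))
c=read_camera("scene");cv2.imwrite("pics/sc22.png",cv2.resize(c["img"][150:250,215:330],None,fx=6,fy=6,interpolation=cv2.INTER_CUBIC))
E
python3 edge.py pics/s22f.png
```

```text
[505.27  34.42  24.13] [-0.06  0.62  2.02 -0.    0.51 -0.01] [ 0.4 11.1  5.9] open 0.231 turn [ 0.1   0.02 -0.04]
slab low right [(np.float64(209.69), 8)] [(np.float64(208.23), 8)]
slab low r2 [(np.float64(209.76), 6)] [(np.float64(208.44), 6)]
233 [167 189 194 194 192 186 181 183 155 142 139 126  91 126 123 125  47  19
  24  17] [191 195 197 193 187 184 195 146 144 147  74  37  92 132 127 125  44  22
  23  22]
236 [183 185 188 190 191 184 184 180 179 140 137 141  95 110 108 107  57  24
  22  23] [187 189 194 192 187 186 196 149 143 147 106  33  94 113 110 119  61  19
  22  16]
240 [203 182 183 187 190 192 191 186 194 145 136 146  58  13  16  18  13  19
  25  17] [186 185 191 193 193 192 190 164 145 143 140  73  32   8  11  10  17  26
  22  19]
244 [194 191  76 180 189 190 192 189 202 146 143 142  70  15   5  13  18  20
  18  19] [158  71 185 194 195 193 191 196 153 145 155  51  10  16  21  17   8  23
  25  14]
266 [212 195 188 134 108 191 193 194 201 203 161 149 145 108  26  15  19  18
  16  25] [159 196 119 107 195 205 126 119 141 137 134 139  54  14   6  13  15  14
  13   9]
269 [220 195 191 133 107 185 189 196 197 192 166 143 138 140  36  10  11  14
   9  20] [201 197 137 108 189 201 123 116 124 128 127 131  75  20  16  18  14  16
  14  18]
272 [225 198 194 109  85 192 193 193 193 193 188 148 145 143  40   8  15  19
  20  25] [203 199  76  81 192 202 122 113 122 131 130 136 102  27   7  16  16  12
  21   7]
275 [162 148 141 119 111 195 197 195 193 191 202 154 147 156  54  35  35  33
  21  23] [152 134 116 110 200 204 122 113 117 135 136 137 139  43  22  35  39  38
  30  11]
279 [126 120 117 116 120 197 196 195 191 187 200 150 147 146  86 102 106 105
 115  34] [122 122 118 121 198 201 198 199 119 135 134 133 142  55  37 106 109 108
 115  32]
282 [129 124 202 207 206 203 203 198 195 193 207 155 145 142 118 100 106 106
 113  35] [123 206 210 209 207 205 204 121 108 136 134 133 141  57  59 100 109 108
 117  31]
```

View pics/s22.png

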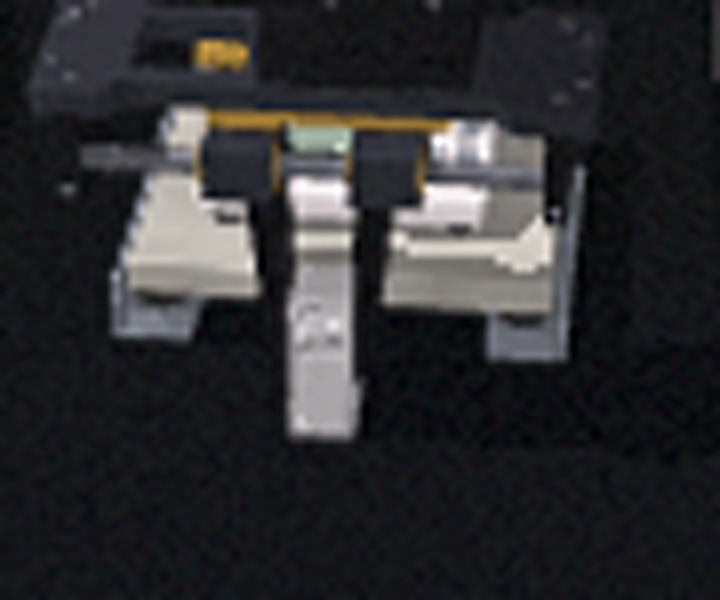

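View pics/sc22.png

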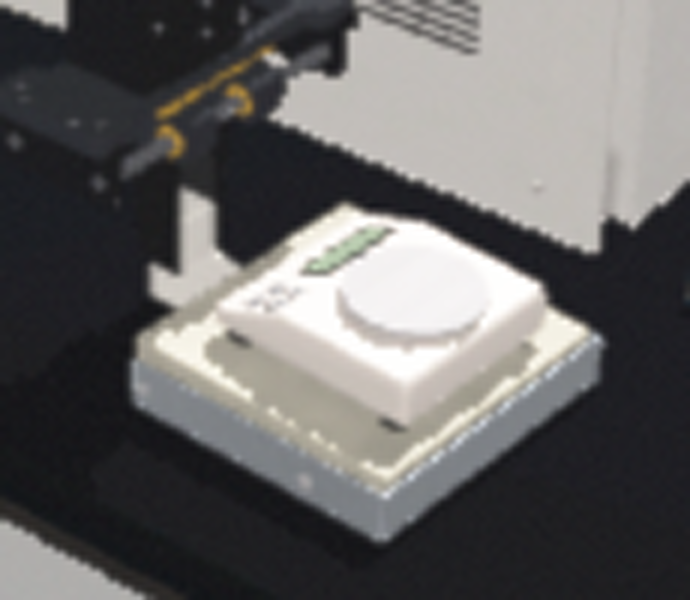

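>>> move_arm(targets=[[0, 0, 0, 0, 0, 0, -1], [0, 0, 0, 0, 0, 0, -1], [0, 0, 0, 0, 0, 0, -1], [0, 0, 0, 0, 0, 0, -1], [0, 0, 0, 0, 0, 0, -1]])

```text
t: 23.35
eef_pos: [505.2, 34.4, 24.1]
tcp_rot: [0.197, 1.569, -1.42]
ft_force: [1.6, 11.3, 5.6]
opening: 0.233
```

```bash
python3 t5.py -2.7
python3 - <<'E'
from h import *; from cell import *
c=dict(np.load("side0.npz"))
f=lambda X,Y:(215+(X+.5)/8-.5,170+(Y+.5)/8-.5)
print("heel",onz(c,*f(288,436),0),onz(c,*f(354,438),0))
c=read_camera("side");cv2.imwrite("pics/s23f.png",c["img"])
E
python3 edge.py pics/s23f.png | head -2
```

```text
[505.23  34.44  24.12] [-0.06  0.62  2.02 -0.    0.51 -0.01] [ 1.6 11.3  5.6] open 0.233 turn [ 0.1   0.02 -0.04]
heel [517.00863287  44.992765     0.        ] [494.4950311   44.99311244   0.        ]
slab low right [(np.float64(209.69), 8)] [(np.float64(208.26), 8)]
slab low r2 [(np.float64(209.76), 6)] [(np.float64(208.47), 6)]
```

```bash
python3 -c "
from cell import job_done,state
job_done(); s=state(); print(s['t'],s['eef_pos'],s['ft_force'],s['opening'])"
```

```text
the job is handed in; nothing more can be done
the job is handed in; nothing more can be done
```

The wedge is under the middle of the slab's front edge, holding the front about 3 mm clear of its pads, and the job is handed in. I stood it upright on its sole, regripped it from above by the tab, and slid it in thin end first while still holding it. The cell gave no verdict.

**Checks that agreed:**
- **Grip and force:** the final hold was steady, with the fingers at 22 mm (the tab's thickness). The push on the wedge was about 11 N and the upward force about 5.6 N.
- **Wedge position:** the side camera put its heel at y = 45 mm. The gripper pose gave the same to about 1–2 mm, so the wedge had not slipped in the grip.
- **Lift:** contact came at tool y of about 50 mm, and I pushed in a further 15.4 mm. That gives a gap of roughly 2.8–3.3 mm over the front pads, against the allowed 1–5.5 mm. The slab edge moved up about 1.0–1.5 pixels in the side view, on both its left and right parts, which fits.
- **Balance:** it looked in place on the slab in the last pictures.

**What I could not settle:** the pictures did not show for certain whether the slab slid back by up to 2 mm, to the lip, before lifting. The gap range above covers both cases. I did not measure the slab's rear, or re-measure the beaker, dropper bottle, timer and jar at the end. I saw no contact with them.

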